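# File the specimen plates in the slide cabinet

### The job

Put the specimen plates back in the slide cabinet: pull its upper drawer out to the stop and shingle every plate lying on the bench in one straight row across the drawer, label stripes towards the drawer's front: the first flat against the left wall with the green strip, each next one lying on the one before, further to the right, overlapping it by about a third of its 76 mm length, with its right edge down on the drawer's floor. Then stand the brass end block on the drawer's floor, snug beside the right edge of the last plate, its length parallel to that edge, and push the drawer fully shut without disturbing the fan. Leave the dishes, bottles and other things where they are.

Things in the scene. Friction and masses are not known exactly. Their poses are not given: they have to be found in the camera images.
- cabinet_drawer0 (a joint): how far the cabinet's upper drawer is out, m: 0 shut, 0.182 at its stop. It slides easily (about 1 N) and stays where it is left; it starts shut or up to 30 mm ajar.
- cabinet_drawer0_handle (a point): middle of the upper drawer's handle: a steel bar 11 mm thick and 120 mm long, level, parallel to the drawer's front and 35 mm in front of it (29 mm free behind it); 33 mm below the cabinet's top and 97 mm above the bench. Axes as those of fan_start. Moves with the drawer.
- fan_start (a point): point in the upper drawer, on its floor (78 mm above the bench), at the foot of its left inner wall (bears a green strip). Moves with the drawer. Axes: x into the cabinet (drawer opens to -x), y left, z up. Inside runs y 0 to -0.328; drawer at its stop: x -0.088 (front panel) to 0.087 clear of the cabinet. Side walls rise 30 mm, front panel 39 mm above this floor.
- cabinet: slide cabinet, fixed, grey, two white drawer fronts facing the robot; 260 mm deep, 370 wide, 130 high, its top 52 mm above the upper drawer's floor. Origin at the centre of its underside, x to its back. Stands differently each time.
- plate1: specimen plate, rigid, 60 mm (x) by 76 mm (y) by 8 mm thick, 50 g, pale with an amber rim, coloured round specimens and a blue label stripe along its -x long edge on the upper face. Origin: centre of its underside; z up through the upper face. Lies flat on the bench with the label side roughly to the robot. May be absent.
- plate2: specimen plate, rigid, 60 mm (x) by 76 mm (y) by 8 mm thick, 50 g, pale with an amber rim, coloured round specimens and a blue label stripe along its -x long edge on the upper face. Origin: centre of its underside; z up through the upper face. Lies flat on the bench with the label side roughly to the robot. May be absent.
- plate3: specimen plate, rigid, 60 mm (x) by 76 mm (y) by 8 mm thick, 50 g, pale with an amber rim, coloured round specimens and a blue label stripe along its -x long edge on the upper face. Origin: centre of its underside; z up through the upper face. Lies flat on the bench with the label side roughly to the robot. May be absent.
- plate4: specimen plate, rigid, 60 mm (x) by 76 mm (y) by 8 mm thick, 50 g, pale with an amber rim, coloured round specimens and a blue label stripe along its -x long edge on the upper face. Origin: centre of its underside; z up through the upper face. Lies flat on the bench with the label side roughly to the robot. May be absent.
- plate5: specimen plate, rigid, 60 mm (x) by 76 mm (y) by 8 mm thick, 50 g, pale with an amber rim, coloured round specimens and a blue label stripe along its -x long edge on the upper face. Origin: centre of its underside; z up through the upper face. Lies flat on the bench with the label side roughly to the robot. May be absent.
- end_block: brass end block, 60 mm (x) by 24 mm (y) by 24 mm high, 0.25 kg; origin at the centre of its underside. Starts on the bench among the plates.
- dish: bystander, to be left alone: closed round dish, 90 mm across and 17 mm high, on the bench among the plates. Origin at the centre of its underside.
- dish_b: bystander, to be left alone: closed round dish, 74 mm across and 17 mm high, standing on top of the cabinet. Origin at the centre of its underside.
- jar: bystander, to be left alone: open glass beaker, 72 mm across, 58 mm high. Origin at the centre of its underside.
- wash_bottle: bystander, to be left alone: white bottle, 64 mm across, 170 mm high. Origin at the centre of its underside.
- stain: bystander, to be left alone: small amber jar with black cap, 44 mm across, 75 mm high. Origin at the centre of its underside.
- needle: bystander, to be left alone: mounted needle with black handle, 140 mm long, lying on the bench, 26 mm high. Origin under its middle.
- pot_blue: bystander, to be left alone: white pot with blue cap, 60 mm across, 70 mm high. Origin at the centre of its underside.

How it is judged:
On the way, in this order (a step that is already met when the one before it is completed fails the run):
1. the upper drawer is pulled out to its stop (value of joint cabinet_drawer0 above 0.177 m), for 0.2 s.
2. with the drawer still out, all plates lie shingled in it and the end block stands beside the last (value of joint cabinet_drawer0 above 0.15 m and x of plate1 in the frame of fan_start between -0.06 and 0.06 m and angle between the x axis of each of plate1, plate2, plate3, plate4, plate5 and the x axis of fan_start, either way round below 0.2 rad and y of fan_start in the frame of plate1 above 0 m and angle between each of plate1, plate2, plate3, plate4, plate5's own z axis and vertical below 0.3 rad and z of plate1 in the frame of fan_start between -0.005 and 0.02 m and ((y of plate1 in the frame of fan_start above -0.056 m and angle between plate1's own z axis and vertical below 0.06 rad and z of plate1 in the frame of fan_start below 0.004 m) or (y of plate1 in the frame of plate2 between -0.062 and -0.04 m and x of plate1 in the frame of plate2 between -0.015 and 0.015 m and angle between plate1's own z axis and vertical above 0.06 rad) or (y of plate1 in the frame of plate3 between -0.062 and -0.04 m and x of plate1 in the frame of plate3 between -0.015 and 0.015 m and angle between plate1's own z axis and vertical above 0.06 rad) or (y of plate1 in the frame of plate4 between -0.062 and -0.04 m and x of plate1 in the frame of plate4 between -0.015 and 0.015 m and angle between plate1's own z axis and vertical above 0.06 rad) or (y of plate1 in the frame of plate5 between -0.062 and -0.04 m and x of plate1 in the frame of plate5 between -0.015 and 0.015 m and angle between plate1's own z axis and vertical above 0.06 rad)) and linear speed of each of plate1, plate2, plate3, plate4, plate5, end_block below 0.02 m/s and x of plate2 in the frame of fan_start between -0.06 and 0.06 m and y of fan_start in the frame of plate2 above 0 m and z of plate2 in the frame of fan_start between -0.005 and 0.02 m and ((y of plate2 in the frame of fan_start above -0.056 m and angle between plate2's own z axis and vertical below 0.06 rad and z of plate2 in the frame of fan_start below 0.004 m) or (y of plate2 in the frame of plate1 between -0.062 and -0.04 m and x of plate2 in the frame of plate1 between -0.015 and 0.015 m and angle between plate2's own z axis and vertical above 0.06 rad) or (y of plate2 in the frame of plate3 between -0.062 and -0.04 m and x of plate2 in the frame of plate3 between -0.015 and 0.015 m and angle between plate2's own z axis and vertical above 0.06 rad) or (y of plate2 in the frame of plate4 between -0.062 and -0.04 m and x of plate2 in the frame of plate4 between -0.015 and 0.015 m and angle between plate2's own z axis and vertical above 0.06 rad) or (y of plate2 in the frame of plate5 between -0.062 and -0.04 m and x of plate2 in the frame of plate5 between -0.015 and 0.015 m and angle between plate2's own z axis and vertical above 0.06 rad)) and x of plate3 in the frame of fan_start between -0.06 and 0.06 m and y of fan_start in the frame of plate3 above 0 m and z of plate3 in the frame of fan_start between -0.005 and 0.02 m and ((y of plate3 in the frame of fan_start above -0.056 m and angle between plate3's own z axis and vertical below 0.06 rad and z of plate3 in the frame of fan_start below 0.004 m) or (y of plate3 in the frame of plate1 between -0.062 and -0.04 m and x of plate3 in the frame of plate1 between -0.015 and 0.015 m and angle between plate3's own z axis and vertical above 0.06 rad) or (y of plate3 in the frame of plate2 between -0.062 and -0.04 m and x of plate3 in the frame of plate2 between -0.015 and 0.015 m and angle between plate3's own z axis and vertical above 0.06 rad) or (y of plate3 in the frame of plate4 between -0.062 and -0.04 m and x of plate3 in the frame of plate4 between -0.015 and 0.015 m and angle between plate3's own z axis and vertical above 0.06 rad) or (y of plate3 in the frame of plate5 between -0.062 and -0.04 m and x of plate3 in the frame of plate5 between -0.015 and 0.015 m and angle between plate3's own z axis and vertical above 0.06 rad)) and x of plate4 in the frame of fan_start between -0.06 and 0.06 m and y of fan_start in the frame of plate4 above 0 m and z of plate4 in the frame of fan_start between -0.005 and 0.02 m and ((y of plate4 in the frame of fan_start above -0.056 m and angle between plate4's own z axis and vertical below 0.06 rad and z of plate4 in the frame of fan_start below 0.004 m) or (y of plate4 in the frame of plate1 between -0.062 and -0.04 m and x of plate4 in the frame of plate1 between -0.015 and 0.015 m and angle between plate4's own z axis and vertical above 0.06 rad) or (y of plate4 in the frame of plate2 between -0.062 and -0.04 m and x of plate4 in the frame of plate2 between -0.015 and 0.015 m and angle between plate4's own z axis and vertical above 0.06 rad) or (y of plate4 in the frame of plate3 between -0.062 and -0.04 m and x of plate4 in the frame of plate3 between -0.015 and 0.015 m and angle between plate4's own z axis and vertical above 0.06 rad) or (y of plate4 in the frame of plate5 between -0.062 and -0.04 m and x of plate4 in the frame of plate5 between -0.015 and 0.015 m and angle between plate4's own z axis and vertical above 0.06 rad)) and x of plate5 in the frame of fan_start between -0.06 and 0.06 m and y of fan_start in the frame of plate5 above 0 m and z of plate5 in the frame of fan_start between -0.005 and 0.02 m and ((y of plate5 in the frame of fan_start above -0.056 m and angle between plate5's own z axis and vertical below 0.06 rad and z of plate5 in the frame of fan_start below 0.004 m) or (y of plate5 in the frame of plate1 between -0.062 and -0.04 m and x of plate5 in the frame of plate1 between -0.015 and 0.015 m and angle between plate5's own z axis and vertical above 0.06 rad) or (y of plate5 in the frame of plate2 between -0.062 and -0.04 m and x of plate5 in the frame of plate2 between -0.015 and 0.015 m and angle between plate5's own z axis and vertical above 0.06 rad) or (y of plate5 in the frame of plate3 between -0.062 and -0.04 m and x of plate5 in the frame of plate3 between -0.015 and 0.015 m and angle between plate5's own z axis and vertical above 0.06 rad) or (y of plate5 in the frame of plate4 between -0.062 and -0.04 m and x of plate5 in the frame of plate4 between -0.015 and 0.015 m and angle between plate5's own z axis and vertical above 0.06 rad)) and horizontal distance between plate1 and plate2 above 0.035 m and horizontal distance between each of plate1, plate2 and plate3 above 0.035 m and horizontal distance between each of plate1, plate2, plate3 and plate4 above 0.035 m and horizontal distance between each of plate1, plate2, plate3, plate4 and plate5 above 0.035 m and x of end_block in the frame of fan_start between -0.06 and 0.06 m and z of end_block in the frame of fan_start between -0.004 and 0.004 m and angle between end_block's own z axis and vertical below 0.08 rad and angle between the x axis of end_block and the x axis of fan_start, either way round below 0.25 rad and y of end_block in the frame of plate1 below -0.044 m and y of end_block in the frame of plate2 below -0.044 m and y of end_block in the frame of plate3 below -0.044 m and y of end_block in the frame of plate4 below -0.044 m and y of end_block in the frame of plate5 below -0.044 m and (y of end_block in the frame of plate1 above -0.07 m or y of end_block in the frame of plate2 above -0.07 m or y of end_block in the frame of plate3 above -0.07 m or y of end_block in the frame of plate4 above -0.07 m or y of end_block in the frame of plate5 above -0.07 m) and contact force between end_block and the fingers below 0.1 N), for 0.3 s.
3. the drawer is pushed shut (value of joint cabinet_drawer0 below 0.005 m), for 0.2 s.
At the end, for the whole second after the job is handed in: Drawer shut within 6 mm. Every plate face up, label to the front, square within 0.2 rad; the first flat, centre within 56 mm of the left wall; each next leaning on the last, centre 40 to 62 mm further right, 15 mm in depth. End block upright, 44 to 70 mm right of the last plate. All at rest (value of joint cabinet_drawer0 below 0.006 m and x of plate1 in the frame of fan_start between -0.06 and 0.06 m and angle between the x axis of each of plate1, plate2, plate3, plate4, plate5 and the x axis of fan_start, either way round below 0.2 rad and y of fan_start in the frame of plate1 above 0 m and angle between each of plate1, plate2, plate3, plate4, plate5's own z axis and vertical below 0.3 rad and z of plate1 in the frame of fan_start between -0.005 and 0.02 m and ((y of plate1 in the frame of fan_start above -0.056 m and angle between plate1's own z axis and vertical below 0.06 rad and z of plate1 in the frame of fan_start below 0.004 m) or (y of plate1 in the frame of plate2 between -0.062 and -0.04 m and x of plate1 in the frame of plate2 between -0.015 and 0.015 m and angle between plate1's own z axis and vertical above 0.06 rad) or (y of plate1 in the frame of plate3 between -0.062 and -0.04 m and x of plate1 in the frame of plate3 between -0.015 and 0.015 m and angle between plate1's own z axis and vertical above 0.06 rad) or (y of plate1 in the frame of plate4 between -0.062 and -0.04 m and x of plate1 in the frame of plate4 between -0.015 and 0.015 m and angle between plate1's own z axis and vertical above 0.06 rad) or (y of plate1 in the frame of plate5 between -0.062 and -0.04 m and x of plate1 in the frame of plate5 between -0.015 and 0.015 m and angle between plate1's own z axis and vertical above 0.06 rad)) and linear speed of each of plate1, plate2, plate3, plate4, plate5, end_block below 0.02 m/s and x of plate2 in the frame of fan_start between -0.06 and 0.06 m and y of fan_start in the frame of plate2 above 0 m and z of plate2 in the frame of fan_start between -0.005 and 0.02 m and ((y of plate2 in the frame of fan_start above -0.056 m and angle between plate2's own z axis and vertical below 0.06 rad and z of plate2 in the frame of fan_start below 0.004 m) or (y of plate2 in the frame of plate1 between -0.062 and -0.04 m and x of plate2 in the frame of plate1 between -0.015 and 0.015 m and angle between plate2's own z axis and vertical above 0.06 rad) or (y of plate2 in the frame of plate3 between -0.062 and -0.04 m and x of plate2 in the frame of plate3 between -0.015 and 0.015 m and angle between plate2's own z axis and vertical above 0.06 rad) or (y of plate2 in the frame of plate4 between -0.062 and -0.04 m and x of plate2 in the frame of plate4 between -0.015 and 0.015 m and angle between plate2's own z axis and vertical above 0.06 rad) or (y of plate2 in the frame of plate5 between -0.062 and -0.04 m and x of plate2 in the frame of plate5 between -0.015 and 0.015 m and angle between plate2's own z axis and vertical above 0.06 rad)) and x of plate3 in the frame of fan_start between -0.06 and 0.06 m and y of fan_start in the frame of plate3 above 0 m and z of plate3 in the frame of fan_start between -0.005 and 0.02 m and ((y of plate3 in the frame of fan_start above -0.056 m and angle between plate3's own z axis and vertical below 0.06 rad and z of plate3 in the frame of fan_start below 0.004 m) or (y of plate3 in the frame of plate1 between -0.062 and -0.04 m and x of plate3 in the frame of plate1 between -0.015 and 0.015 m and angle between plate3's own z axis and vertical above 0.06 rad) or (y of plate3 in the frame of plate2 between -0.062 and -0.04 m and x of plate3 in the frame of plate2 between -0.015 and 0.015 m and angle between plate3's own z axis and vertical above 0.06 rad) or (y of plate3 in the frame of plate4 between -0.062 and -0.04 m and x of plate3 in the frame of plate4 between -0.015 and 0.015 m and angle between plate3's own z axis and vertical above 0.06 rad) or (y of plate3 in the frame of plate5 between -0.062 and -0.04 m and x of plate3 in the frame of plate5 between -0.015 and 0.015 m and angle between plate3's own z axis and vertical above 0.06 rad)) and x of plate4 in the frame of fan_start between -0.06 and 0.06 m and y of fan_start in the frame of plate4 above 0 m and z of plate4 in the frame of fan_start between -0.005 and 0.02 m and ((y of plate4 in the frame of fan_start above -0.056 m and angle between plate4's own z axis and vertical below 0.06 rad and z of plate4 in the frame of fan_start below 0.004 m) or (y of plate4 in the frame of plate1 between -0.062 and -0.04 m and x of plate4 in the frame of plate1 between -0.015 and 0.015 m and angle between plate4's own z axis and vertical above 0.06 rad) or (y of plate4 in the frame of plate2 between -0.062 and -0.04 m and x of plate4 in the frame of plate2 between -0.015 and 0.015 m and angle between plate4's own z axis and vertical above 0.06 rad) or (y of plate4 in the frame of plate3 between -0.062 and -0.04 m and x of plate4 in the frame of plate3 between -0.015 and 0.015 m and angle between plate4's own z axis and vertical above 0.06 rad) or (y of plate4 in the frame of plate5 between -0.062 and -0.04 m and x of plate4 in the frame of plate5 between -0.015 and 0.015 m and angle between plate4's own z axis and vertical above 0.06 rad)) and x of plate5 in the frame of fan_start between -0.06 and 0.06 m and y of fan_start in the frame of plate5 above 0 m and z of plate5 in the frame of fan_start between -0.005 and 0.02 m and ((y of plate5 in the frame of fan_start above -0.056 m and angle between plate5's own z axis and vertical below 0.06 rad and z of plate5 in the frame of fan_start below 0.004 m) or (y of plate5 in the frame of plate1 between -0.062 and -0.04 m and x of plate5 in the frame of plate1 between -0.015 and 0.015 m and angle between plate5's own z axis and vertical above 0.06 rad) or (y of plate5 in the frame of plate2 between -0.062 and -0.04 m and x of plate5 in the frame of plate2 between -0.015 and 0.015 m and angle between plate5's own z axis and vertical above 0.06 rad) or (y of plate5 in the frame of plate3 between -0.062 and -0.04 m and x of plate5 in the frame of plate3 between -0.015 and 0.015 m and angle between plate5's own z axis and vertical above 0.06 rad) or (y of plate5 in the frame of plate4 between -0.062 and -0.04 m and x of plate5 in the frame of plate4 between -0.015 and 0.015 m and angle between plate5's own z axis and vertical above 0.06 rad)) and horizontal distance between plate1 and plate2 above 0.035 m and horizontal distance between each of plate1, plate2 and plate3 above 0.035 m and horizontal distance between each of plate1, plate2, plate3 and plate4 above 0.035 m and horizontal distance between each of plate1, plate2, plate3, plate4 and plate5 above 0.035 m and x of end_block in the frame of fan_start between -0.06 and 0.06 m and z of end_block in the frame of fan_start between -0.004 and 0.004 m and angle between end_block's own z axis and vertical below 0.08 rad and angle between the x axis of end_block and the x axis of fan_start, either way round below 0.25 rad and y of end_block in the frame of plate1 below -0.044 m and y of end_block in the frame of plate2 below -0.044 m and y of end_block in the frame of plate3 below -0.044 m and y of end_block in the frame of plate4 below -0.044 m and y of end_block in the frame of plate5 below -0.044 m and (y of end_block in the frame of plate1 above -0.07 m or y of end_block in the frame of plate2 above -0.07 m or y of end_block in the frame of plate3 above -0.07 m or y of end_block in the frame of plate4 above -0.07 m or y of end_block in the frame of plate5 above -0.07 m)); the robot touches nothing.
It fails at once if a dish, bottle, jar, pot or needle is moved by more than 30 mm (distance of any of dish, dish_b, jar, wash_bottle, stain, needle, pot_blue from where it was at the start of the episode above 0.03 m).
Of plate1, plate2, plate3, plate4, plate5 only 3 to 5 are there at a start; the rules pass over those that are not, and their reading is None.
At some moment in a run one of end_block may be knocked a few centimetres aside while the robot is not near it.
Once in a run the grip may slacken for a moment while it holds something.
It also fails if it takes over 210 s, if anything falls off the work surface, if the arm or the gripper's body presses on something with over 40 N, if the wrist force passes 120 N, or if a joint passes its speed limit or range.

### The arm

A 6-joint arm with a two-finger parallel gripper is mounted at the origin on the work surface. World frame = base frame: x ahead of the robot, y to its left, z up, the work surface at z = 0. Lengths are in m, angles in rad, forces in N, time in s.
With the tool pointing down it reaches from about 0.35 to 0.875 m from the base axis. Payload 4.2 kg.
Tool frame: the origin (TCP) lies midway between the tips of the shut fingers; the grasp point (between the pads) lies 19 mm behind it; z points along the fingers, y is the line along which they close (so a half turn about z gives the same grasp; the last joint's range is limited). The gripper opens to 87 mm and grips with 3 to 60 N. Pads are 19 mm wide; open, the fingers measure 117 mm over their backs; the gripper's body (75 mm by 190 mm) begins 51 mm behind the grasp point.
Start: joints at [1.421, 0.385, 0.008, 0, -1.194, -0.259], TCP at [0.248, 0.573, 0.223] pointing down, gripper open.
Joint ranges: [-3.14, 3.14], [-1.21, 2.06], [-1.07, 1.41], [-3.16, 2.05], [-2.99, -0.16], [-3.1, 3.1]. Speed limits (rad/s): [2.79, 2.79, 3.14, 3.14, 3.14, 3.14].

### API

Orientations are given as a 3x3 rotation matrix whose columns are the frame's x, y, z axes.
In Python, from workcell import * gives the robot as it stands. The module is installed in compiled form; this text tells all that it offers.
- The arm moves only by the tool send_rows, never from a script. Its argument "commands" is a list that holds one entry, the list of rows, each a list of 7 numbers: the gripper's target within -1 to 1 (fully open at 1, half-way at 0, shut at -1), then the shift along the world's x, y, z in mm, then the turn, a rotation vector about the world's x, y, z in rad. A call has 1 to 8 rows; each row is the pose to reach, as a shift and turn from the pose commanded when the call began; what a row does not reach only later rows make up. A row lasts 1/10 s, in which the tool goes at most 50 mm and 8.59 degrees, less where a joint would pass 70% of its speed; a pose out of reach is approached as far as the arm can. A call with a gripper value outside its range is refused whole. The fingers move at their own pace and stop on an object; "force" is the grip in N (left out, the last holds). Time passes only in rows, so rows that repeat a pose let the fingers close. It gives the time, the measured TCP pose, the force, the opening and the grip force at its end, in the units of the state.
- read_state(): the state, without advancing time (a new reading comes with each control period).
- snapshot(name): name is "scene" or "top" or "wrist"; returns the picture (400x640x3 uint8, red, green, blue); there is no depth.
- camera_info(name): a dict with "K" (3x3 intrinsics, pixels), "cam_to_world" (4x4, takes a point from camera to world coordinates); the wrist camera has in their place "T_tool_cam" (4x4, takes a point from camera to tool coordinates, whose origin is the TCP and whose axes are the flange's). Camera axes: x right, y up, looking along -z (the intrinsics and any distortion apply to the point x, -y, -z); pixel columns grow to the right and rows downward; lengths in m; the calibration is good to about 2 mm. A picture is of the moment at which its call begins: read the wrist's pose just before it. camera_info takes no time and is no camera call.
- hand_in(): hands the job in; it is judged then, once.
The state is a dict: "time": time; "joints": joint angles; "qd": joint speeds; "effort": joint torques, N m; "tool_pos": TCP position; "eef_rot": TCP orientation; "force": force on the tool from outside, world axes, zero at the start; "wrist_torque": the same for the moment, N m; "width": finger opening in m; "gripper_force": force on a finger pad.
Only numpy, scipy, OpenCV 4.12 (cv2) and the standard library are available. Lean on these libraries where they do the work, as an engineer would, in place of code of your own. Each camera call takes 0.05 s, during which the arm holds its last target. There are 200 camera calls.

## Working session

There is one attempt and no reset: what is moved stays moved. The work goes in short steps, Python scripts to look and compute and a tool call to move; the robot and the scene stay as the last step left them, time stands still between calls to the robot, and variables do not carry over. Pictures are saved under pics/ and viewed, at most 14 in all, crops included, and the job is handed in when it is done.

Besides the shell and the picture viewer there is one more tool, called after "Request:" as name([rows], argument=value, ...), one row to a line, values as JSON. send_rows: Moves the arm, as the interface text tells. Its arguments: {"type":"object","properties":{"commands":{"type":"array"},"force":{"type":"number"}},"required":["commands"]}

```bash
mkdir -p pics; cat > h.py <<'E'
from workcell import *
import numpy as np, cv2
def snap(n,f):
    s=read_state(); im=snapshot(n); cv2.imwrite(f'pics/{f}.png',im[:,:,::-1]); return s,im
E
python3 - <<'E'
from h import *
for n in ['scene','top']:
    s,im=snap(n,n+'0'); print(n,camera_info(n))
print(camera_info('wrist')); s=read_state(); print(s)
E
```

```text
scene {'K': array([[370.83506463,   0.        , 321.32526518],
       [  0.        , 370.83506463, 199.01488057],
       [  0.        ,   0.        ,   1.        ]]), 'cam_to_world': array([[-0.88818664, -0.29532889,  0.3520019 ,  0.92791603],
       [ 0.45942173, -0.55830333,  0.69081768,  0.81261208],
       [-0.00749458,  0.77529236,  0.63155807,  0.69429977],
       [ 0.        ,  0.        ,  0.        ,  1.        ]])}
top {'K': array([[458.23407938,   0.        , 325.42986078],
       [  0.        , 458.23407938, 196.84857344],
       [  0.        ,   0.        ,   1.        ]]), 'cam_to_world': array([[-0.01030131,  0.99041759, -0.13772032,  0.39562416],
       [-0.99994574, -0.00998966,  0.00295391,  0.20005495],
       [ 0.00154983,  0.13774328,  0.99046675,  1.53092076],
       [ 0.        ,  0.        ,  0.        ,  1.        ]])}
{'K': array([[290.7930576 ,   0.        , 318.28884416],
       [  0.        , 290.7930576 , 195.5629036 ],
       [  0.        ,   0.        ,   1.        ]]), 'T_tool_cam': array([[ 1.17008477e-05,  9.60541101e-01,  2.78138083e-01,
         7
[... 365 characters left out ...]
0e-04,
       -1.19400032e+00, -2.58589764e-01]), 'qd': array([-0.00148911, -0.00111985,  0.00192419,  0.00260432,  0.00138309,
        0.00019766]), 'effort': array([-1.36882563e-04, -3.91691852e+01,  1.87934554e+01,  4.23180073e+00,
        1.34753046e-02, -6.85758232e-05]), 'tool_pos': array([0.24821641, 0.57301477, 0.22155648]), 'eef_rot': array([[ 9.17534063e-01, -3.97656579e-01, -6.98711756e-04],
       [-3.97657181e-01, -9.17532199e-01, -1.85219105e-03],
       [ 9.54454228e-05,  1.97729613e-03, -9.99998041e-01]]), 'force': array([-0.43505581,  0.39521742, -0.37266364]), 'wrist_torque': array([-0.00805236, -0.01126028, -0.00060457]), 'gripper_force': 0.0, 'width': 0.08699555320489198}
```

View pics/scene0.png

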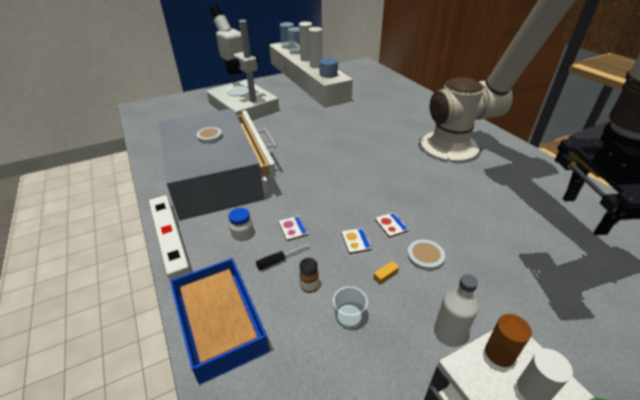

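View pics/top0.png

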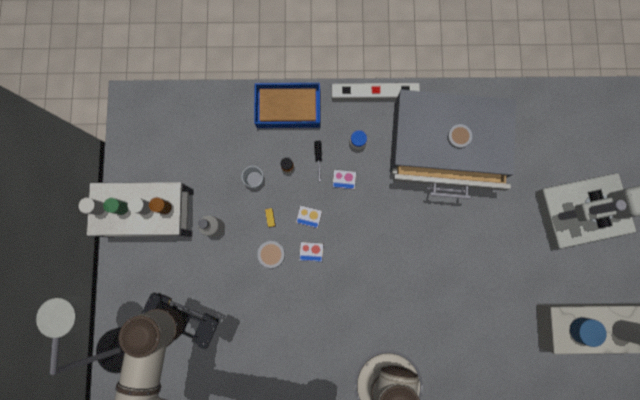

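The scene view and top view show 3 plates, at top pixels (345,179), (309,216) and (312,251). The block is at (270,217), the dish at (270,254) and the cabinet handle at about (450,195). The drawer is ajar.

```bash
cat >> h.py <<'E'
def ray(n,px,z,s=None):
    c=camera_info(n); K=c['K']
    if n=='wrist':
        T=np.eye(4);T[:3,:3]=s['eef_rot'];T[:3,3]=s['tool_pos'];T=T@c['T_tool_cam']
    else: T=c['cam_to_world']
    px=np.atleast_2d(np.asarray(px,float))
    d=np.c_[(px[:,0]-K[0,2])/K[0,0],-(px[:,1]-K[1,2])/K[1,1],-np.ones(len(px))]@T[:3,:3].T
    o=T[:3,3]; t=(z-o[2])/d[:,2]; return o+d*t[:,None]
def proj(n,P,s=None):
    c=camera_info(n); K=c['K']
    if n=='wrist':
        T=np.eye(4);T[:3,:3]=s['eef_rot'];T[:3,3]=s['tool_pos'];T=T@c['T_tool_cam']
    else: T=c['cam_to_world']
    P=np.atleast_2d(P); q=(P-T[:3,3])@T[:3,:3]
    return np.c_[K[0,2]+K[0,0]*q[:,0]/-q[:,2],K[1,2]-K[1,1]*q[:,1]/-q[:,2]]
E
python3 - <<'E'
from h import *
im=cv2.imread('pics/top0.png'); hsv=cv2.cvtColor(im,cv2.COLOR_BGR2HSV)
# plates: saturated or bright vs grey bench
def rects(mask,box,z,n='top'):
    x0,y0,x1,y1=box; m=np.zeros_like(mask); m[y0:y1,x0:x1]=mask[y0:y1,x0:x1]
    for c in cv2.findContours(m,cv2.RETR_EXTERNAL,cv2.CHAIN_APPROX_NONE)[0]:
        if cv2.contourArea(c)<50: continue
        P=ray(n,c[:,0,:],z)[:,:2]*1000
        r=cv2.minAreaRect(P.astype(np.float32)); print(np.round(r[0],1),np.round(r[1],1),round(r[2],1))
m=((hsv[...,2]>150)|(hsv[...,1]>90)).astype(np.uint8)*255
for b in [(328,165,362,193),(292,202,326,232),(295,238,328,266),(260,202,280,232)]: print(b); rects(m,b,0.008 if b[0]>280 else 0.024)
mb=cv2.inRange(hsv,(100,120,60),(130,255,255))
print('blue');rects(mb,(290,160,362,266),0.008)
print('px->world guess', np.round(ray('top',[(345,179),(309,216),(312,251),(270,217),(270,254)],0.008)*1000,0))
print('handle',np.round(ray('top',[(430,198),(469,196)],0.097)*1000,0)); print('front edge',np.round(ray('top',[(396,172),(508,184)],0.117)*1000),np.round(ray('top',[(399,164),(511,175)],0.13)*1000))
a=cv2.resize(im[80:210,380:520],None,fx=5,fy=5,interpolation=cv2.INTER_CUBIC)[:595]
cv2.imwrite('pics/c0.png',a)
E
```

```text
(328, 165, 362, 193)
[667.1 132.6] [73.2 59. ] 83.6
(292, 202, 326, 232)
[542.2 252.5] [73.6 58.4] 75.3
(295, 238, 328, 266)
[426.  245.3] [73.7 59.1] 85.3
(260, 202, 280, 232)
[539.2 380.1] [61.2 24.9] 9.8
blue
[521.8 257.8] [63.9 11.3] 75.4
px->world guess [[668. 129.   8.]
 [543. 251.   8.]
 [427. 242.   8.]
 [541. 381.   8.]
 [419. 380.   8.]]
handle [[ 588. -135.   97.]
 [ 593. -258.   97.]]
front edge [[ 669.  -27.  117.]
 [ 627. -376.  117.]] [[ 692.  -35.  130.]
 [ 653. -382.  130.]]
```

View pics/c0.png

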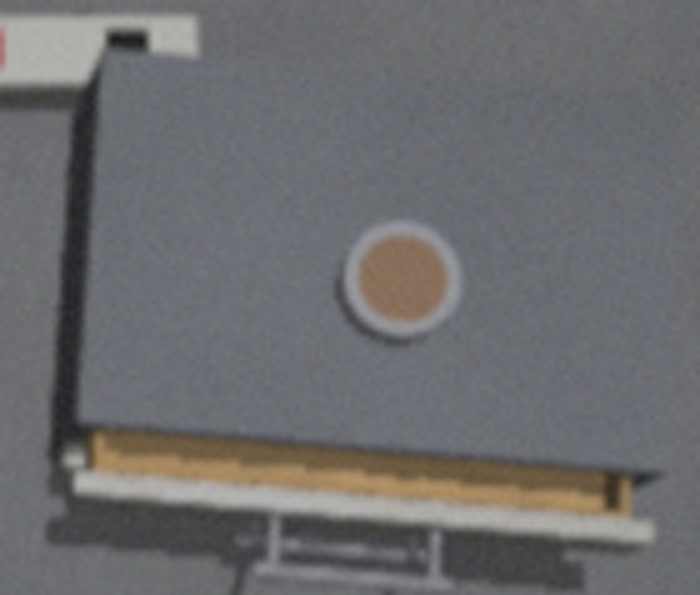

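The crop shows the drawer ajar, with the handle bar from about full-image pixel (431,194) to (470,196). The cabinet yaw is about -0.1 rad. I'll move above the handle and look from there with the wrist camera.

Request:
send_rows([
  [[1,18,-41,4,0,0,-0.08],[1,36,-82,8,0,0,-0.16],[1,54,-123,12,0,0,-0.24],[1,72,-164,16,0,0,-0.32],[1,90,-205,20,0,0,-0.4],[1,108,-246,24,0,0,-0.48],[1,126,-287,28,0,0,-0.56],[1,144,-328,32,0,0,-0.64]],
])

```text
time: 0.9
tool_pos: [0.3925, 0.2436, 0.2545]
eef_rot: [[0.496, -0.868, -0.0], [-0.868, -0.496, -0.0], [-0.0, 0.0, -1.0]]
force: [0.8, -0.1, 0.2]
width: 0.087
gripper_force: 0.0
```

Request:
send_rows([
  [[1,18,-41,0,0,0,-0.08],[1,36,-82,0,0,0,-0.16],[1,54,-123,0,0,0,-0.24],[1,72,-164,0,0,0,-0.32],[1,90,-205,0,0,0,-0.4],[1,108,-246,0,0,0,-0.48],[1,126,-287,0,0,0,-0.56],[1,144,-328,0,0,0,-0.64]],
])

```text
time: 1.7
tool_pos: [0.5366, -0.0843, 0.2542]
eef_rot: [[-0.121, -0.993, -0.001], [-0.993, 0.121, 0.0], [-0.0, 0.001, -1.0]]
force: [1.3, 0.9, 0.8]
width: 0.0874
gripper_force: 0.0
```

Request:
send_rows([
  [[0,10,-41,0,0,0,0],[0,20,-82,0,0,0,0],[0,30,-114,0,0,0,0],[-0.4,30,-114,0,0,0,0],[-0.4,30,-114,0,0,0,0]],
])

```text
time: 2.2
tool_pos: [0.566, -0.197, 0.2535]
eef_rot: [[-0.119, -0.993, -0.002], [-0.993, 0.119, 0.001], [-0.0, 0.002, -1.0]]
force: [0.0, 0.0, 0.4]
width: 0.0546
gripper_force: 0.0
```

```bash
python3 - <<'E'
from h import *
s,im=snap('wrist','w1'); print(s['time'],s['tool_pos'],s['eef_rot'],s['width'],s['joints'])
E
```

```text
2.2 [ 0.56595104 -0.19699332  0.25348772] [[-1.19459382e-01 -9.92837165e-01 -1.95426472e-03]
 [-9.92839028e-01  1.19458455e-01  5.84975471e-04]
 [-3.47331944e-04  2.01015109e-03 -9.99997919e-01]] 0.05464529674476937 [-6.52705279e-02  3.22563654e-01 -6.59061630e-03 -4.81821853e-04
 -1.24363035e+00 -5.43191857e-02]
```

View pics/w1.png

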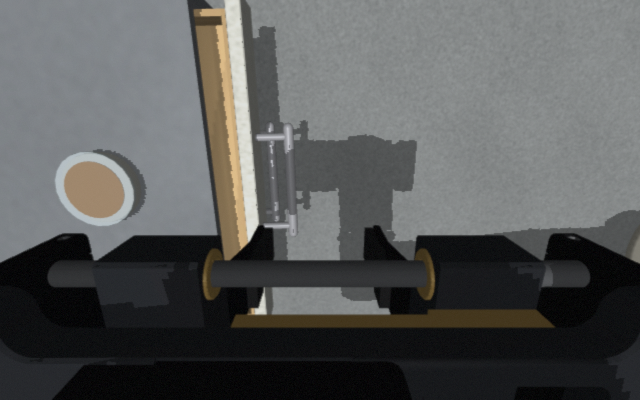

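The wrist view shows the handle bar from about (288,126) to (294,233). The front panel's top edge runs from (241,0) to about (258,200).

```bash
python3 - <<'E'
from h import *
s=read_state()
im=cv2.imread('pics/w1.png'); g=im.astype(int).sum(2)
# front panel outer edge: last bright pixel
P=[]
for v in range(5,220,5):
    r=im[v,200:275].astype(int); w=(r.min(1)>165)
    if w.any(): i=np.where(w)[0]; P.append((200+i.max(),v))
P=np.array(P)
W=ray('wrist',P,0.117,s); c=np.polyfit(W[:,1],W[:,0],1); 
for _ in range(3):
    k=abs(np.polyval(c,W[:,1])-W[:,0])<.003; c=np.polyfit(W[k,1],W[k,0],1)
print('panel line slope',c[0],k.sum(),'x at y=-.2',np.polyval(c,-.2))
h=ray('wrist',[(288,126),(294,233),(291,180)],0.10,s); print('bar',h, (h[0]-h[1])[:2])
E
```

```text
panel line slope 0.09754151360229063 38 x at y=-.2 0.6340524667166065
bar [[ 0.59056206 -0.26175192  0.1       ]
 [ 0.60155506 -0.13964183  0.1       ]
 [ 0.59585207 -0.20333903  0.1       ]] [-0.010993   -0.12211009]
```

Request:
send_rows([
  [[-0.4,16,-2,-30,0,0,0.022],[-0.4,31,-4,-60,0,0,0.022],[-0.4,31,-4,-90,0,0,0.022],[-0.4,31,-4,-120,0,0,0.022]],
])

```text
time: 2.65
tool_pos: [0.5975, -0.1988, 0.1336]
eef_rot: [[-0.094, -0.996, 0.0], [-0.996, 0.094, 0.0], [-0.0, -0.0, -1.0]]
force: [0.0, -0.1, -0.1]
width: 0.0271
gripper_force: 0.0
```

```bash
python3 - <<'E'
from h import *
s,im=snap('wrist','w2'); print(s['time'],s['tool_pos'],s['width'],s['force'])
print(proj('wrist',[.597,-.201,.1],s))
E
```

```text
2.65 [ 0.59751007 -0.19882226  0.13362522] 0.02713220492860937 [ 0.04183373 -0.13608508 -0.11813434]
[[319.1003176 219.7659646]]
```

View pics/w2.png

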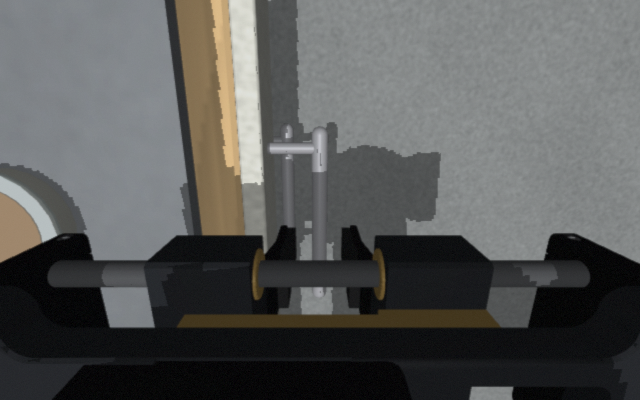

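The bar, at column 320, is centred between the fingers.

Request:
send_rows([
  [[-0.4,0,-2,-25,0,0,0],[-0.4,0,-2,-52,0,0,0],[-1,0,-2,-52,0,0,0],[-1,0,-2,-52,0,0,0],[-1,0,-2,-52,0,0,0]],
], force=25)

```text
time: 3.2
tool_pos: [0.5983, -0.2021, 0.0846]
eef_rot: [[-0.095, -0.995, 0.002], [-0.995, 0.095, -0.0], [0.0, -0.002, -1.0]]
force: [-0.4, 2.1, -0.7]
width: 0.0101
gripper_force: 25.1
```

Request:
send_rows([
  [[-1,-10,1,0,0,0,0],[-1,-30,3,0,0,0,0],[-1,-50,5,0,0,0,0],[-1,-70,7,0,0,0,0],[-1,-90,9,0,0,0,0],[-1,-110,11,0,0,0,0],[-1,-125,12,0,0,0,0],[-1,-135,13,0,0,0,0]],
])

```text
time: 4.0
tool_pos: [0.4627, -0.1889, 0.0845]
eef_rot: [[-0.096, -0.995, 0.005], [-0.995, 0.096, 0.0], [-0.001, -0.005, -1.0]]
force: [1.5, 5.3, 3.7]
width: 0.0101
gripper_force: 25.0
```

Request:
send_rows([
  [[-1,-5,0.5,0,0,0,0],[-1,-10,1,0,0,0,0],[-1,-13,1.3,0,0,0,0],[-1,-16,1.6,0,0,0,0],[-1,-16,1.6,0,0,0,0]],
])

```text
time: 4.5
tool_pos: [0.4477, -0.1874, 0.0845]
eef_rot: [[-0.095, -0.995, 0.005], [-0.995, 0.095, 0.0], [-0.0, -0.005, -1.0]]
force: [-0.5, 6.0, 6.0]
width: 0.0105
gripper_force: 25.0
```

Request:
send_rows([
  [[-1,-4,0.4,0,0,0,0],[-1,-8,0.8,0,0,0,0],[-1,-12,1.2,0,0,0,0],[-1,-12,1.2,0,0,0,0]],
])

```text
time: 4.9
tool_pos: [0.4436, -0.187, 0.0846]
eef_rot: [[-0.094, -0.995, 0.022], [-0.996, 0.094, -0.002], [0.0, -0.022, -1.0]]
force: [16.2, 0.7, -10.9]
width: 0.0103
gripper_force: 25.0
```

Request:
send_rows([
  [[-0.3,5,-0.5,0,0,0,0],[-0.3,8,-0.8,0,0,0,0],[-0.3,8,-0.8,0,0,0,0],[-0.3,8,-0.8,30,0,0,0],[-0.3,8,-0.8,70,0,0,0],[1,8,0,115,0,0,0],[1,40,30,145,0,0,0],[1,70,65,165,0,0,0]],
])

```text
time: 5.7
tool_pos: [0.5024, -0.1245, 0.2493]
eef_rot: [[-0.099, -0.995, 0.003], [-0.995, 0.099, -0.001], [0.0, -0.004, -1.0]]
force: [1.8, -0.4, 0.7]
width: 0.047
gripper_force: 0.0
```

Request:
send_rows([
  [[1,25,40,15,0,0,0],[1,50,80,30,0,0,0],[1,65,150,50,0,0,0],[1,65,180,50,0,0,0],[1,65,180,50,0,0,0]],
])

```text
time: 6.2
tool_pos: [0.5676, 0.0601, 0.2965]
eef_rot: [[-0.091, -0.996, 0.0], [-0.996, 0.091, 0.001], [-0.001, -0.0, -1.0]]
force: [0.2, 0.2, -0.1]
width: 0.0836
gripper_force: 0.0
```

```bash
python3 - <<'E'
from h import *
s,im=snap('wrist','w3'); print(s['time'],s['tool_pos'],s['eef_rot'][:,0],s['width'])
np.save('w3.npy',dict(p=s['tool_pos'],r=s['eef_rot']),allow_pickle=True)
s,im=snap('top','top1')
E
```

```text
6.2 [0.56755368 0.06005767 0.2964741 ] [-9.07906335e-02 -9.95869795e-01 -6.41675254e-04] 0.08362752795574593
```

View pics/w3.png

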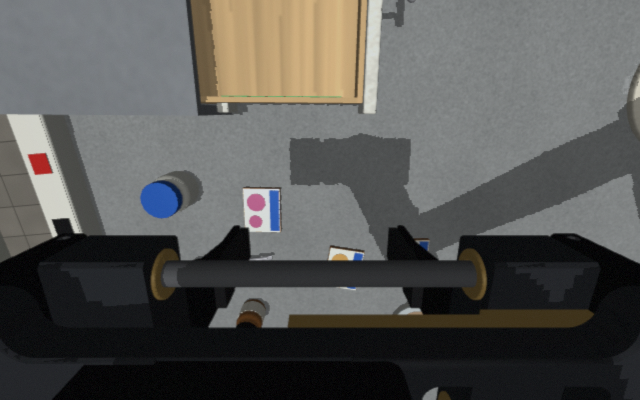

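The drawer is out. The left wall with the green strip is at row 97–104, the front panel's inner edge at column 363 and the cabinet face at column 190. Plate A is at (262,210).

```bash
python3 - <<'E'
from h import *
d=np.load('w3.npy',allow_pickle=True).item(); s=dict(tool_pos=d['p'],eef_rot=d['r'])
im=cv2.imread('pics/w3.png'); hsv=cv2.cvtColor(im,cv2.COLOR_BGR2HSV)
m=cv2.inRange(hsv,(40,60,40),(90,255,255)); v,u=np.where(m[60:130,190:370]); v+=60;u+=190
print(len(u),u.min(),u.max(),v.min(),v.max())
for z in (.085,.1): 
    W=ray('wrist',np.c_[u,v],z,s); c=np.polyfit(W[:,0],W[:,1],1); print(z,'green line slope',c,'y at x=.55',np.polyval(c,.55))
for v in (10,50,80):
    print(v,[int(x) for x in im[v,350:390].astype(int).mean(1)])
print([int(x) for x in im[88:116,280].astype(int).mean(1)], [tuple(x) for x in im[94:106,280]])
E
```

```text
110 222 339 96 96
0.085 green line slope [-0.09118584  0.01650233] y at x=.55 -0.03364988534048917
0.1 green line slope [-0.09118584  0.01721402] y at x=.55 -0.03293819535088585
10 [160, 160, 160, 159, 159, 158, 157, 139, 73, 61, 89, 137, 156, 160, 159, 155, 132, 116, 165, 196, 210, 209, 211, 211, 211, 212, 212, 210, 209, 207, 189, 130, 115, 124, 122, 122, 126, 128, 130, 130]
50 [161, 160, 159, 159, 157, 143, 90, 63, 80, 125, 158, 161, 162, 161, 147, 117, 161, 196, 212, 214, 214, 215, 213, 212, 213, 214, 212, 213, 202, 168, 134, 129, 129, 131, 130, 129, 129, 126, 126, 126]
80 [159, 157, 159, 156, 142, 88, 65, 91, 140, 159, 161, 161, 151, 117, 116, 173, 197, 202, 201, 199, 197, 198, 200, 199, 198, 199, 193, 161, 122, 129, 130, 129, 128, 128, 128, 128, 129, 130, 129, 128]
[156, 157, 157, 155, 157, 157, 157, 155, 133, 154, 159, 158, 159, 155, 116, 82, 87, 125, 128, 125, 126, 127, 128, 127, 127, 131, 129, 125] [(np.uint8(118), np.uint8(162), np.uint8(191)), (np.uint8(117), np.uint8(163), np.uint8(185)), (np.uint8(110), np.uint8(171), np.uint8(120)), (np.uint8(117), np.uint8(164), np.uint8(181)), (np.uint8(119), np.uint8(164), np.uint8(194)), (np.uint8(119), np.uint8(163), np.uint8(193)), (np.uint8(119), np.uint8(164), np.uint8(194)), (np.uint8(116), np.uint8(160), np.uint8(189)), (np.uint8(89), np.uint8(120), np.uint8(141)), (np.uint8(75), np.uint8(83), np.uint8(89)), (np.uint8(87), np.uint8(88), np.uint8(86)), (np.uint8(126), np.uint8(126), np.uint8(124))]
```

```bash
python3 - <<'E'
from h import *
d=np.load('w3.npy',allow_pickle=True).item(); s=dict(tool_pos=d['p'],eef_rot=d['r'])
f=lambda p,z: np.round(ray('wrist',p,z,s)*1000,1)
o=f([(380.3,10),(378.7,50),(376.9,80)],.117); i=f([(360.5,10),(358.5,50),(357.5,80)],.108)
print('outer',o,'inner front',i)
im=cv2.imread('pics/w3.png'); print([int(x) for x in im[50,180:220].astype(int).mean(1)])
print('cabinet top front edge', f([(190,10),(193,50)],.13))
psi=-0.095; ex=np.array([np.cos(psi),np.sin(psi)])*1; ey=np.array([-np.sin(psi),np.cos(psi)])
print('x prime of outer',o[:,:2]@ex,'inner',i[:,:2]@ex,'wall y prime',np.array([550,-33.2])@ey, 'bar', np.array([443.6,-187])@ex,np.array([443.6,-187])@ey)
# refine plates A from this view
hsv=cv2.cvtColor(im,cv2.COLOR_BGR2HSV)
m=((hsv[...,2]>190)|(hsv[...,1]>110)).astype(np.uint8)*255
mm=np.zeros_like(m); mm[178:236,236:290]=m[178:236,236:290]
c=max(cv2.findContours(mm,cv2.RETR_EXTERNAL,cv2.CHAIN_APPROX_NONE)[0],key=cv2.contourArea)
print('A',cv2.minAreaRect((ray('wrist',c[:,0,:],.008,s)[:,:2]*1000).astype(np.float32)))
E
```

```text
outer [[ 488.1 -110.9  117. ]
 [ 490.9  -73.5  117. ]
 [ 493.9  -43.7  117. ]] inner front [[ 507.  -115.3  108. ]
 [ 511.2  -77.   108. ]
 [ 513.9  -46.4  108. ]]
[128, 128, 127, 128, 127, 127, 128, 128, 128, 127, 115, 70, 43, 42, 46, 63, 86, 87, 88, 88, 88, 87, 87, 87, 86, 87, 89, 90, 94, 95, 93, 91, 91, 102, 135, 139, 142, 144, 146, 149]
cabinet top front edge [[ 679.1 -124.6  130. ]
 [ 683.7  -88.7  130. ]]
x prime of outer [496.41876476 495.65848115 495.8182102 ] inner [515.65091417 516.19894636 515.98414241] wall y prime 19.12114510953237 bar 459.33805056088903 -144.07815693894125
A ((668.4087524414062, 130.285400390625), (72.91886138916016, 56.42265319824219), 84.57865905761719)
```

fan_start is at about (601,-38) mm, with a yaw of about -0.095. Next I pick up plate A.

Request:
send_rows([
  [[1,25,18,-40,0,0,-0.01],[1,50,36,-80,0,0,-0.01],[1,75,54,-120,0,0,-0.01],[1,100,71,-160,0,0,-0.01],[1,100,71,-200,0,0,-0.01],[1,100,71,-240,0,0,-0.01],[1,100,71,-260,0,0,-0.01],[1,100,71,-260,0,0,-0.01]],
], force=30)

```text
time: 7.1
tool_pos: [0.6641, 0.1238, 0.0316]
eef_rot: [[-0.109, -0.994, -0.01], [-0.994, 0.109, -0.004], [0.005, 0.009, -1.0]]
force: [-0.1, -0.3, 0.8]
width: 0.0869
gripper_force: 0.0
```

Request:
send_rows([
  [[1,0,0,0,0,0,0],[1,0,0,0,0,0,0],[1,0,0,0,0,0,0]],
])

```text
time: 7.4
tool_pos: [0.6685, 0.127, 0.0385]
eef_rot: [[-0.106, -0.994, 0.003], [-0.994, 0.106, 0.001], [-0.002, -0.003, -1.0]]
force: [-0.7, -0.0, -0.4]
width: 0.087
gripper_force: 0.0
```

Request:
send_rows([
  [[1,0,4,-18,0,0,0.005],[1,0,4,-34,0,0,0.005],[1,0,4,-35,0,0,0.005],[-1,0,4,-35,0,0,0.005],[-1,0,4,-35,0,0,0.005],[-1,0,4,-35,0,0,0.005],[-1,0,4,-35,0,0,0.005],[-1,0,4,-35,0,0,0.005]],
], force=30)

```text
time: 8.2
tool_pos: [0.6675, 0.131, 0.0014]
eef_rot: [[-0.101, -0.995, 0.0], [-0.995, 0.101, 0.0], [-0.0, -0.0, -1.0]]
force: [0.1, 0.1, 0.7]
width: 0.0592
gripper_force: 30.0
```

Request:
send_rows([
  [[-1,0,0,35,0,0,0.006],[-1,0,0,75,0,0,0.006],[-1,0,0,115,0,0,0.006],[-1,0,0,150,0,0,0.006],[-1,-15,-40,150,0,0,0.006],[-1,-30,-85,150,0,0,0.006],[-1,-45,-130,150,0,0,0.006],[-1,-60,-170,150,0,0,0.006]],
])

```text
time: 9.0
tool_pos: [0.6063, -0.0407, 0.1513]
eef_rot: [[-0.095, -0.995, -0.0], [-0.995, 0.095, 0.0], [-0.0, 0.0, -1.0]]
force: [0.5, -0.9, -0.3]
width: 0.0594
gripper_force: 30.0
```

Request:
send_rows([
  [[-1,-13,-34,0,0,0,0],[-1,-13,-38,0,0,0,0],[-1,-13,-38,-20,0,0,0],[-1,-13,-38,-30,0,0,0],[-1,-13,-38,-30,0,0,0],[-1,-13,-38,-30,0,0,0]],
])

```text
time: 9.6
tool_pos: [0.5948, -0.0765, 0.1211]
eef_rot: [[-0.094, -0.996, -0.0], [-0.996, 0.094, -0.0], [0.0, 0.0, -1.0]]
force: [-0.4, 0.6, 0.1]
width: 0.0595
gripper_force: 30.0
```

```bash
python3 - <<'E'
from h import *
s,im=snap('wrist','w4'); print(s['time'],s['tool_pos'],s['width'],s['gripper_force'],s['force'])
np.save('w4.npy',dict(p=s['tool_pos'],r=s['eef_rot']),allow_pickle=True)
E
```

```text
9.6 [ 0.59478894 -0.0764666   0.12114906] 0.05954988181904141 29.992633759975433 [-0.35421168  0.58340631  0.06933623]
```

View pics/w4.png

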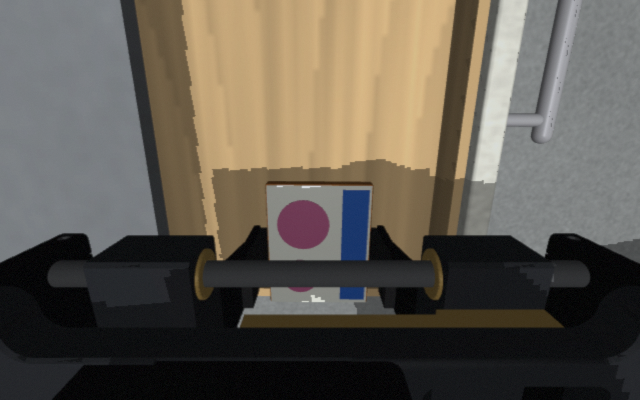

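The plate is held level between the fingers, with its right edge at row 185 and its left edge at about row 302. I'll compute its offset in the tool.

```bash
cat >> h.py <<'E'
ex=np.array([.99549,-.09486]); ey=np.array([.09486,.99549]); F=np.array([601.1,-37.7])
def dr(w): # world mm -> drawer mm
    w=np.atleast_2d(w)[:,:2]-F; return np.round(np.c_[w@ex,w@ey],1)
E
python3 - <<'E'
from h import *
d=np.load('w4.npy',allow_pickle=True).item(); s=dict(tool_pos=d['p'],eef_rot=d['r'])
z=s['tool_pos'][2]-.0014+.008
im=cv2.imread('pics/w4.png'); print([int(x) for x in im[176:192,300].mean(1)],[int(x) for x in im[292:312,352].mean(1)])
print('right/left edge',dr(ray('wrist',[(319,184.5),(310,302)],z,s)*1000),'tcp',dr(s['tool_pos']*1000))
hs=cv2.cvtColor(im,cv2.COLOR_BGR2HSV)
print([int(x) for x in im[150,440:500].mean(1)])
E
```

```text
[99, 98, 98, 98, 95, 58, 37, 34, 65, 105, 136, 141, 137, 138, 137, 138] [60, 59, 60, 59, 61, 60, 66, 95, 127, 131, 131, 132, 131, 130, 129, 130, 128, 129, 131, 132]
right/left edge [[ -2.7 -77.5]
 [  2.8  -2. ]] tcp [[ -2.6 -39.2]]
[57, 55, 56, 56, 58, 60, 60, 59, 62, 62, 63, 60, 61, 61, 62, 62, 64, 72, 110, 156, 160, 160, 160, 161, 159, 160, 160, 155, 134, 92, 81, 85, 87, 86, 86, 99, 132, 165, 185, 198, 207, 213, 214, 214, 213, 215, 216, 216, 215, 216, 216, 215, 215, 216, 216, 216, 216, 216, 216, 212]
```

Request:
send_rows([
  [[-1,0,1,-20,0,0,0],[-1,0,1,-35,0,0,0],[-1,0,1,-41,0,0,0],[-1,0,1,-41,0,0,0],[-1,0,1,-41,0,0,0]],
])

```text
time: 10.15
tool_pos: [0.5952, -0.0758, 0.0811]
eef_rot: [[-0.094, -0.996, 0.002], [-0.996, 0.094, -0.0], [-0.0, -0.002, -1.0]]
force: [-0.2, 0.7, -0.7]
width: 0.0596
gripper_force: 30.0
```

Request:
send_rows([
  [[-1,0,0,-1.3,0,0,0],[-1,0,0,-1.3,0,0,0],[1,0,0,-1.3,0,0,0],[1,0,0,-1.3,0,0,0],[1,0,0,-1.3,0,0,0],[1,0,0,20,0,0,0],[1,0,0,60,0,0,0],[1,0,0,100,0,0,0]],
])

```text
time: 10.95
tool_pos: [0.5939, -0.0762, 0.1807]
eef_rot: [[-0.095, -0.995, -0.002], [-0.995, 0.095, -0.0], [0.001, 0.002, -1.0]]
force: [1.8, -0.2, 0.2]
width: 0.0866
gripper_force: 0.0
```

Request:
send_rows([
  [[1,-5,40,10,0,0,0],[1,-10,80,10,0,0,0],[1,-15,120,10,0,0,0],[1,-20,150,10,0,0,0],[1,-25,180,0,0,0,0],[1,-25,180,0,0,0,0],[1,-25,180,0,0,0,0]],
])

```text
time: 11.65
tool_pos: [0.5692, 0.1044, 0.1801]
eef_rot: [[-0.093, -0.996, -0.0], [-0.996, 0.093, -0.0], [0.0, 0.0, -1.0]]
force: [-0.3, -0.4, -0.6]
width: 0.087
gripper_force: 0.0
```

```bash
python3 - <<'E'
from h import *
s,im=snap('wrist','w5'); print(s['time'],s['tool_pos'],s['width'])
np.save('w5.npy',dict(p=s['tool_pos'],r=s['eef_rot']),allow_pickle=True)
E
```

```text
11.65 [0.5692202  0.10435809 0.1800996 ] 0.08700782124330252
```

View pics/w5.png

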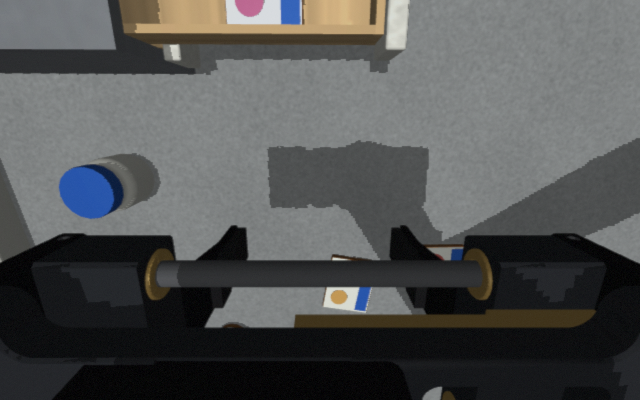

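Plate 1 lies by the left wall, at pixel (263,10). Next is plate B.

Request:
send_rows([
  [[1,-7,35,-30,0,0,-0.08],[1,-14,70,-60,0,0,-0.163],[1,-20,105,-90,0,0,-0.163],[1,-27,140,-120,0,0,-0.163],[1,-27,145,-140,0,0,-0.163],[1,-27,145,-140,0,0,-0.163],[1,-27,145,-140,0,0,-0.163]],
])

```text
time: 12.4
tool_pos: [0.5432, 0.2481, 0.0406]
eef_rot: [[-0.256, -0.967, 0.0], [-0.967, 0.256, -0.0], [0.0, -0.0, -1.0]]
force: [-0.3, 0.1, -0.3]
width: 0.087
gripper_force: 0.0
```

Request:
send_rows([
  [[1,-0.5,1.5,-20,0,0,0],[1,-0.5,1.5,-38,0,0,0],[1,-0.5,1.5,-39,0,0,0],[-1,-0.5,1.5,-39,0,0,0],[-1,-0.5,1.5,-39,0,0,0],[-1,-0.5,1.5,-39,0,0,0],[-1,-0.5,1.5,-39,0,0,0],[-1,-0.5,1.5,-39,0,0,0]],
])

```text
time: 13.2
tool_pos: [0.5423, 0.2507, 0.002]
eef_rot: [[-0.255, -0.967, 0.001], [-0.967, 0.255, 0.001], [-0.001, -0.001, -1.0]]
force: [-0.0, 0.9, 4.2]
width: 0.0593
gripper_force: 30.0
```

Request:
send_rows([
  [[-1,0,0,40,0,0,0.04],[-1,0,0,80,0,0,0.08],[-1,0,-10,120,0,0,0.12],[-1,5,-40,150,0,0,0.16],[-1,11,-85,150,0,0,0.16],[-1,17,-130,150,0,0,0.16],[-1,23,-175,150,0,0,0.16],[-1,29,-220,150,0,0,0.16]],
])

```text
time: 14.0
tool_pos: [0.5707, 0.0289, 0.1514]
eef_rot: [[-0.097, -0.995, 0.0], [-0.995, 0.097, 0.0], [-0.0, -0.0, -1.0]]
force: [1.0, 0.4, -1.3]
width: 0.0591
gripper_force: 30.0
```

Request:
send_rows([
  [[-1,5,-45,0,0,0,0],[-1,9,-90,0,0,0,0],[-1,14,-130,0,0,0,0],[-1,18,-158,-10,0,0,0],[-1,18,-158,-20,0,0,0],[-1,18,-158,-20,0,0,0],[-1,18,-158,-20,0,0,0]],
])

```text
time: 14.7
tool_pos: [0.5887, -0.1267, 0.1309]
eef_rot: [[-0.097, -0.995, -0.001], [-0.995, 0.097, -0.0], [0.0, 0.001, -1.0]]
force: [-0.2, -0.1, -0.2]
width: 0.0594
gripper_force: 30.0
```

```bash
cat >> h.py <<'E'
def held(f,zoff,tilt=0):
    s,im=snap('wrist',f); z=s['tool_pos'][2]-zoff+.008; np.save(f+'.npy',dict(p=s['tool_pos'],r=s['eef_rot']),allow_pickle=True)
    print(round(s['time'],1),s['tool_pos'].round(4),s['width'],s['gripper_force'],'tcp',dr(s['tool_pos']*1000))
    im=im.astype(int); w=(im.min(2)>95)&(im.max(2)-im.min(2)<25) # white face
    # right edge: topmost white row in columns, left edge: lowest white row
    for u in range(290,345,10):
        col=np.where(w[150:260,u])[0]; low=np.where(w[285:315,u])[0]
        print(u, 150+col.min() if len(col) else None, 285+low.max() if len(low) else None)
    return s,im
E
python3 - <<'E'
from h import *
s,im=held('w6',.002)
print([ [int(c) for c in im[v,310]] for v in range(176,200,1)])
s2,t=snap('top','top2')
E
```

```text
14.7 [ 0.5887 -0.1267  0.1309] 0.05937986543814069 29.999662041664124 tcp [[ -3.9 -89.8]]
290 185 314
300 185 314
310 185 314
320 185 314
330 186 314
340 186 300
[[118, 100, 73], [118, 99, 72], [117, 99, 71], [118, 99, 72], [114, 96, 69], [76, 59, 38], [54, 36, 21], [57, 34, 16], [103, 73, 54], [150, 141, 130], [141, 142, 135], [139, 141, 135], [138, 139, 133], [137, 138, 133], [138, 138, 134], [137, 138, 134], [136, 138, 132], [138, 140, 133], [138, 139, 133], [137, 138, 133], [138, 138, 132], [137, 139, 133], [138, 140, 133], [137, 139, 133]]
```

View pics/w6.png

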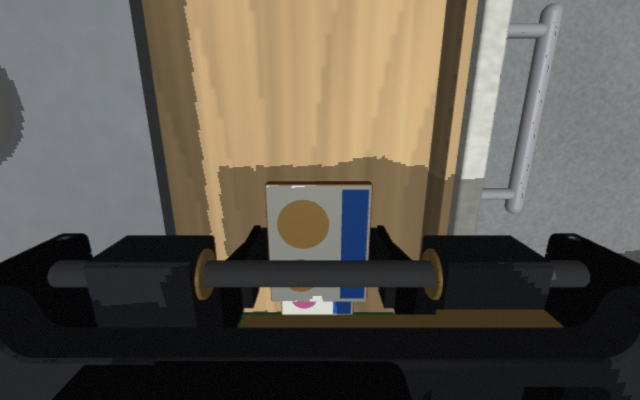

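Plate 2 is held at the same offset as plate 1 was (right edge at row 184.5). Plate 1 is visible below it at row 300–314. I'll tilt and lower.

Request:
send_rows([
  [[-1,1.5,0,0,0.08,-0.0075,0],[-1,1.5,0,0,0.16,-0.015,0],[-1,1.5,0,-20,0.16,-0.015,0],[-1,1.5,0,-36,0.16,-0.015,0],[-1,1.5,0,-41,0.16,-0.015,0],[-1,1.5,0,-43,0.16,-0.015,0],[-1,1.5,0,-43,0.16,-0.015,0]],
])

```text
time: 15.5
tool_pos: [0.5909, -0.127, 0.0888]
eef_rot: [[-0.095, -0.995, 0.016], [-0.983, 0.097, 0.159], [-0.16, -0.0, -0.987]]
force: [0.0, -0.3, 0.2]
width: 0.0595
gripper_force: 30.0
```

Request:
send_rows([
  [[-1,0,0,-2,0,0,0],[-1,0,0,-3,0,0,0],[-1,0,0,-3,0,0,0]],
])

```text
time: 15.8
tool_pos: [0.5909, -0.1274, 0.0858]
eef_rot: [[-0.096, -0.995, 0.016], [-0.982, 0.097, 0.159], [-0.16, -0.001, -0.987]]
force: [-0.1, 0.9, 1.2]
width: 0.0596
gripper_force: 30.0
```

Request:
send_rows([
  [[1,0,0,0,0,0,0],[1,0,0,0,0,0,0],[1,0,0,0,0,0,0],[1,0,-2,15,0,0,0],[1,0,-5,45,-0.08,0.0075,0],[1,0,-5,90,-0.16,0.015,0],[1,0,30,100,-0.16,0.015,0],[1,0,70,110,-0.16,0.015,0]],
])

```text
time: 16.6
tool_pos: [0.5906, -0.057, 0.1968]
eef_rot: [[-0.1, -0.995, 0.002], [-0.995, 0.1, 0.0], [-0.0, -0.002, -1.0]]
force: [0.1, -0.0, -0.6]
width: 0.0867
gripper_force: 0.0
```

Request:
send_rows([
  [[1,-10,25,15,0,0,0],[1,-20,50,30,0,0,0],[1,-30,70,40,0,0,0],[1,-30,70,40,0,0,0],[1,-30,70,40,0,0,0]],
])

```text
time: 17.1
tool_pos: [0.5603, 0.0127, 0.2353]
eef_rot: [[-0.097, -0.995, 0.0], [-0.995, 0.097, 0.0], [-0.0, -0.0, -1.0]]
force: [0.2, -1.2, 0.1]
width: 0.0872
gripper_force: 0.0
```

```bash
python3 - <<'E'
from h import *
s,im=snap('wrist','w7'); print(s['time'],s['tool_pos'],s['eef_rot'][:,0],s['width'],dr(s['tool_pos']*1000))
np.save('w7.npy',dict(p=s['tool_pos'],r=s['eef_rot']),allow_pickle=True)
E
```

```text
17.1 [0.5603086  0.0126621  0.23527653] [-9.70395479e-02 -9.95280504e-01 -2.10474600e-04] 0.08719972534605855 [[-45.4  46.3]]
```

View pics/w7.png

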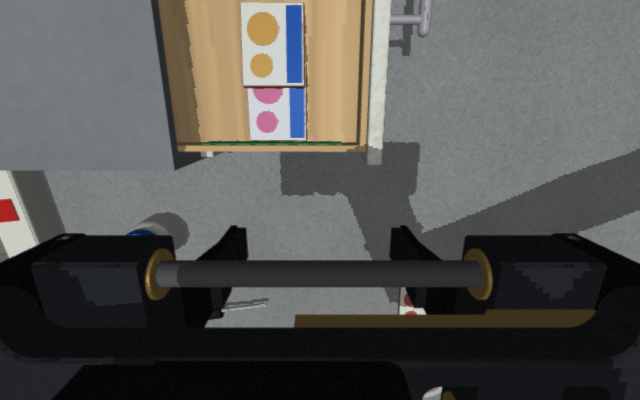

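Plate 2 rests over plate 1 in a straight row: plate 1's left edge is at row 139, plate 2's left edge at row 86 and its right edge at row 2.

```bash
python3 - <<'E'
from h import *
d=np.load('w7.npy',allow_pickle=True).item(); s=dict(tool_pos=d['p'],eef_rot=d['r'])
for p,z in [((278,139.5),.086),((273,86.5),.0978),((274,2),.086),((243,5),.086),((304,82),.0975),((306,139),.086),((250,139),.086),((278,143),.1)]: print(p,dr(ray('wrist',p,z,s)*1000))
E
```

```text
(278, 139.5) [[-2.6 -2.3]]
(273, 86.5) [[ -1.4 -54. ]]
(274, 2) [[  -4.  -129.2]]
(243, 5) [[  25.2 -126.8]]
(304, 82) [[-31.5 -58.1]]
(306, 139) [[-32.2  -2.8]]
(250, 139) [[27.  -2.9]]
(278, 143) [[-4.3 -0.1]]
```

Spacing is 50 mm, which is good. Next is plate C.

Request:
send_rows([
  [[1,-22,38,-10,0,0,0.015],[1,-44,76,-30,0,0,0.015],[1,-66,114,-60,0,0,0.015],[1,-88,152,-90,0,0,0.015],[1,-110,190,-120,0,0,0.015],[1,-134,229,-150,0,0,0.015],[1,-134,229,-190,0,0,0.015],[1,-134,229,-190,0,0,0.015]],
])

```text
time: 17.95
tool_pos: [0.4226, 0.2388, 0.0393]
eef_rot: [[-0.083, -0.997, -0.01], [-0.997, 0.083, -0.01], [0.011, 0.009, -1.0]]
force: [-0.6, -0.5, 0.3]
width: 0.087
gripper_force: 0.0
```

Request:
send_rows([
  [[1,0,0,0,0,0,0],[1,0,0,0,0,0,0],[1,0,0,0,0,0,0]],
])

```text
time: 18.25
tool_pos: [0.428, 0.2416, 0.047]
eef_rot: [[-0.085, -0.996, 0.003], [-0.996, 0.085, 0.003], [-0.003, -0.003, -1.0]]
force: [0.5, 0.3, -0.9]
width: 0.0875
gripper_force: 0.0
```

Request:
send_rows([
  [[1,-1.5,0.8,-22,0,0,0.003],[1,-1.5,0.8,-43,0,0,0.003],[1,-1.5,0.8,-45,0,0,0.003],[-1,-1.5,0.8,-45,0,0,0.003],[-1,-1.5,0.8,-45,0,0,0.003],[-1,-1.5,0.8,-45,0,0,0.003],[-1,-1.5,0.8,-45,0,0,0.003],[-1,-1.5,0.8,-45,0,0,0.003]],
])

```text
time: 19.05
tool_pos: [0.4251, 0.2425, 0.0008]
eef_rot: [[-0.08, -0.997, 0.001], [-0.997, 0.08, 0.001], [-0.001, -0.001, -1.0]]
force: [-0.6, -0.3, 3.1]
width: 0.0595
gripper_force: 30.0
```

Request:
send_rows([
  [[-1,0,0,40,0,0,0],[-1,0,0,80,0,0,0],[-1,8,-20,120,0,0,-0.015],[-1,24,-60,150,0,0,-0.015],[-1,40,-105,150,0,0,-0.015],[-1,57,-150,150,0,0,-0.015],[-1,74,-195,150,0,0,-0.015],[-1,91,-240,150,0,0,-0.015]],
])

```text
time: 19.85
tool_pos: [0.516, 0.0005, 0.1504]
eef_rot: [[-0.094, -0.996, 0.0], [-0.996, 0.094, 0.0], [-0.0, -0.0, -1.0]]
force: [1.0, 0.3, -0.4]
width: 0.0595
gripper_force: 30.0
```

Request:
send_rows([
  [[-1,17,-45,0,0,0,0],[-1,34,-90,0,0,0,0],[-1,51,-135,0,0,0,0],[-1,69,-175,-5,0,0,0],[-1,69.5,-180,-20,0,0,0],[-1,69.5,-180,-20,0,0,0],[-1,69.5,-180,-20,0,0,0]],
])

```text
time: 20.55
tool_pos: [0.5848, -0.1775, 0.1298]
eef_rot: [[-0.095, -0.995, -0.002], [-0.995, 0.095, 0.0], [0.0, 0.002, -1.0]]
force: [-0.2, -1.0, -0.3]
width: 0.0595
gripper_force: 30.0
```

```bash
python3 - <<'E'
from h import *
s,im=held('w8',.0008)
c=np.mean([s['tool_pos'][2]-.0008+.008]); print(dr(ray('wrist',[(319,184.5)],c,s)*1000))
E
```

```text
20.6 [ 0.5848 -0.1775  0.1298] 0.05954168483284875 29.999672770500183 tcp [[  -3.  -140.7]]
290 188 314
300 188 303
310 188 303
320 188 314
330 188 313
340 188 303
[[  -3.1 -179.2]]
```

Request:
send_rows([
  [[-1,1,-1.7,0,0.08,-0.0075,0],[-1,1,-1.7,0,0.16,-0.015,0],[-1,1,-1.7,-20,0.16,-0.015,0],[-1,1,-1.7,-36,0.16,-0.015,0],[-1,1,-1.7,-41,0.16,-0.015,0],[-1,1,-1.7,-43,0.16,-0.015,0],[-1,1,-1.7,-44,0.16,-0.015,0],[-1,1,-1.7,-44,0.16,-0.015,0]],
])

```text
time: 21.4
tool_pos: [0.587, -0.1791, 0.0872]
eef_rot: [[-0.093, -0.996, 0.016], [-0.983, 0.094, 0.159], [-0.16, -0.001, -0.987]]
force: [-0.2, -0.6, -0.2]
width: 0.0594
gripper_force: 30.0
```

Request:
send_rows([
  [[-1,0,0,-1.5,0,0,0],[-1,0,0,-2.2,0,0,0],[-1,0,0,-2.2,0,0,0]],
])

```text
time: 21.7
tool_pos: [0.5867, -0.1794, 0.0845]
eef_rot: [[-0.093, -0.996, 0.016], [-0.983, 0.095, 0.159], [-0.16, -0.0, -0.987]]
force: [0.1, 1.0, 1.4]
width: 0.0597
gripper_force: 30.0
```

Release, retreat, then move to a view pose.

Request:
send_rows([
  [[1,0,0,0,0,0,0],[1,0,0,0,0,0,0],[1,0,0,0,0,0,0],[1,0,-2,15,0,0,0],[1,0,-5,45,-0.08,0.0075,0],[1,0,-5,90,-0.16,0.015,0],[1,0,30,115,-0.16,0.015,0],[1,0,70,140,-0.16,0.015,0]],
])

```text
time: 22.5
tool_pos: [0.5862, -0.109, 0.2254]
eef_rot: [[-0.097, -0.995, 0.001], [-0.995, 0.097, -0.0], [0.0, -0.001, -1.0]]
force: [0.7, 0.1, 0.5]
width: 0.087
gripper_force: 0.0
```

Request:
send_rows([
  [[1,-10,35,15,0,0,0],[1,-20,70,30,0,0,0],[1,-30,110,30,0,0,0],[1,-30,110,30,0,0,0],[1,-30,110,30,0,0,0]],
])

```text
time: 23.0
tool_pos: [0.5562, 0.0014, 0.2542]
eef_rot: [[-0.093, -0.996, 0.0], [-0.996, 0.093, 0.0], [-0.0, -0.0, -1.0]]
force: [0.4, 0.3, 0.3]
width: 0.0871
gripper_force: 0.0
```

```bash
python3 - <<'E'
from h import *
s,im=snap('wrist','w9'); print(s['time'],s['tool_pos'],s['eef_rot'][:,0],s['width'],dr(s['tool_pos']*1000))
np.save('w9.npy',dict(p=s['tool_pos'],r=s['eef_rot']),allow_pickle=True)
_,t=snap('top','top3'); t=t[:,:,::-1].copy()
hsv=cv2.cvtColor(t,cv2.COLOR_BGR2HSV); m=cv2.inRange(hsv,(12,150,120),(32,255,255)); 
for c in cv2.findContours(m,cv2.RETR_EXTERNAL,cv2.CHAIN_APPROX_NONE)[0]:
    a=cv2.contourArea(c)
    if 60<a<400:
        print(c[:,0,:].mean(0),cv2.minAreaRect((ray('top',c[:,0,:],.024)[:,:2]*1000).astype(np.float32)))
E
```

```text
23.0 [0.55620021 0.00141596 0.25421119] [-9.28905618e-02 -9.95676323e-01 -5.27685566e-05] 0.08712431781588795 [[-48.4  34.7]]
[269.82926829 217.65853659] ((538.7882080078125, 379.7473449707031), (55.51447677612305, 20.038230895996094), 9.82005786895752)
```

View pics/w9.png

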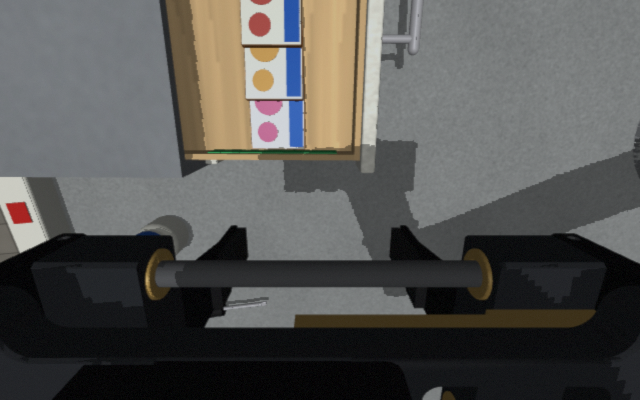

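All three plates are shingled, with left edges at rows 149, 98 and 44. The block hasn't moved. I'll go pick it up.

Request:
send_rows([
  [[1,-2,45,0,0,0,0.04],[1,-4,90,0,0,0,0.08],[1,-6,135,0,0,0,0.12],[1,-8,180,-5,0,0,0.16],[1,-10,225,-15,0,0,0.2],[1,-13,268,-30,0,0,0.24],[1,-15,305,-55,0,0,0.264],[1,-17,340,-80,0,0,0.264]],
])

```text
time: 23.9
tool_pos: [0.5402, 0.3413, 0.173]
eef_rot: [[0.167, -0.986, 0.0], [-0.986, -0.167, 0.0], [-0.0, -0.0, -1.0]]
force: [-0.3, -1.3, 0.6]
width: 0.0873
gripper_force: 0.0
```

Request:
send_rows([
  [[1,0,36,-30,0,0,0],[1,0,36,-70,0,0,0],[1,0,36,-110,0,0,0],[1,0,36,-120,0,0,0],[1,0,36,-120,0,0,0],[1,0,36,-120,0,0,0]],
])

```text
time: 24.5
tool_pos: [0.5412, 0.3768, 0.0558]
eef_rot: [[0.168, -0.986, 0.003], [-0.986, -0.168, 0.002], [-0.001, -0.003, -1.0]]
force: [-0.6, 0.5, 0.0]
width: 0.0869
gripper_force: 0.0
```

```bash
python3 - <<'E'
from h import *
s,im=snap('wrist','w10'); print(s['time'],s['tool_pos'],s['eef_rot'][:,0],s['width'])
d=np.load('w9.npy',allow_pickle=True).item(); q=dict(tool_pos=d['p'],eef_rot=d['r'])
print('left edges',dr(ray('wrist',(280,149),.086,q)*1000),dr(ray('wrist',(275,98.5),.098,q)*1000),dr(ray('wrist',(271,44),.098,q)*1000))
h=cv2.cvtColor(im,cv2.COLOR_RGB2HSV); m=cv2.inRange(h,(12,150,90),(32,255,255)); m[:,:245]=0;m[:,395:]=0
for c in cv2.findContours(m,cv2.RETR_EXTERNAL,cv2.CHAIN_APPROX_NONE)[0]:
    if cv2.contourArea(c)>60: print(cv2.boundingRect(c),np.round(ray('wrist',c[:,0].min(0)[None],.024,s)*1000),np.round(ray('wrist',c[:,0].max(0)[None],.024,s)*1000))
E
```

```text
24.5 [0.54118913 0.37684492 0.05584876] [ 0.16768514 -0.98583983 -0.00123285] 0.08691146092311743
left edges [[-4.9 -1.5]] [[ -3.1 -55.2]] [[  -1.1 -106.5]]
(279, 210, 82, 29) [[570. 371.  24.]] [[510. 383.  24.]]
```

View pics/w10.png

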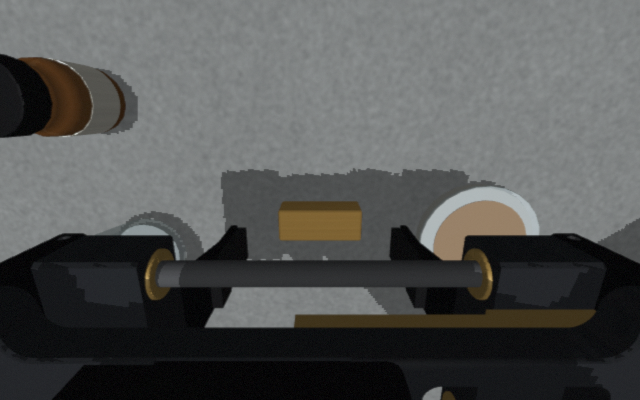

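The block's top face spans (279–361, 211–239), centred under the tool, and the dish is clear of the front finger.

Request:
send_rows([
  [[0.75,-0.5,0,-20,0,0,0.003],[0.75,-0.5,0,-42,0,0,0.003],[0.75,-0.5,0,-52,0,0,0.003],[-1,-0.5,0,-52,0,0,0.003],[-1,-0.5,0,-52,0,0,0.003],[-1,-0.5,0,-52,0,0,0.003],[-1,-0.5,0,-52,0,0,0.003]],
], force=40)

```text
time: 25.25
tool_pos: [0.5399, 0.3774, 0.0037]
eef_rot: [[0.172, -0.985, 0.002], [-0.985, -0.172, 0.002], [-0.002, -0.003, -1.0]]
force: [1.0, 0.2, 3.7]
width: 0.0599
gripper_force: 40.0
```

Request:
send_rows([
  [[-1,0,0,40,0,0,0],[-1,0,0,85,0,0,-0.05],[-1,2,-25,125,0,0,-0.1],[-1,5,-65,150,0,0,-0.15],[-1,8,-110,160,0,0,-0.2],[-1,11,-155,160,0,0,-0.25],[-1,14,-200,160,0,0,-0.267],[-1,17,-245,160,0,0,-0.267]],
])

```text
time: 26.05
tool_pos: [0.5551, 0.1298, 0.162]
eef_rot: [[-0.095, -0.995, -0.001], [-0.995, 0.095, 0.0], [-0.0, 0.001, -1.0]]
force: [0.6, 0.1, -3.1]
width: 0.0596
gripper_force: 40.0
```

Request:
send_rows([
  [[-1,3,-45,0,0,0,0],[-1,6,-90,0,0,0,0],[-1,9,-135,0,0,0,0],[-1,12,-180,0,0,0,0],[-1,15,-225,0,0,0,0],[-1,18,-270,0,0,0,0],[-1,21,-315,0,0,0,0],[-1,23,-345,0,0,0,0]],
])

```text
time: 26.85
tool_pos: [0.5781, -0.216, 0.1616]
eef_rot: [[-0.097, -0.995, -0.001], [-0.995, 0.097, 0.0], [-0.0, 0.001, -1.0]]
force: [0.5, 0.1, -2.3]
width: 0.06
gripper_force: 40.0
```

Request:
send_rows([
  [[-1,0,-19,-10,0,0,0],[-1,0,-19,-30,0,0,0],[-1,0,-19,-40,0,0,0],[-1,0,-19,-40,0,0,0],[-1,0,-19,-40,0,0,0]],
])

```text
time: 27.35
tool_pos: [0.5792, -0.232, 0.1223]
eef_rot: [[-0.094, -0.996, 0.0], [-0.996, 0.094, -0.0], [0.0, -0.0, -1.0]]
force: [0.4, -0.4, -2.3]
width: 0.0597
gripper_force: 40.0
```

```bash
python3 - <<'E'
from h import *
s,im=snap('wrist','w11'); print(s['time'],s['tool_pos'],s['eef_rot'][:,0],s['width'],s['gripper_force'],dr(s['tool_pos']*1000))
h=cv2.cvtColor(im,cv2.COLOR_RGB2HSV); m=cv2.inRange(h,(12,150,60),(32,255,255)); m[:,:245]=0;m[:,395:]=0; m[:150]=0
for c in cv2.findContours(m,cv2.RETR_EXTERNAL,cv2.CHAIN_APPROX_NONE)[0]:
    if cv2.contourArea(c)>60: print(cv2.boundingRect(c))
E
```

```text
27.35 [ 0.57916537 -0.23200707  0.12227644] [-9.37999266e-02 -9.95591014e-01  3.26597518e-04] 0.05970467427409394 39.99574363231659 [[  -3.4 -195.5]]
(263, 226, 111, 34)
```

View pics/w11.png

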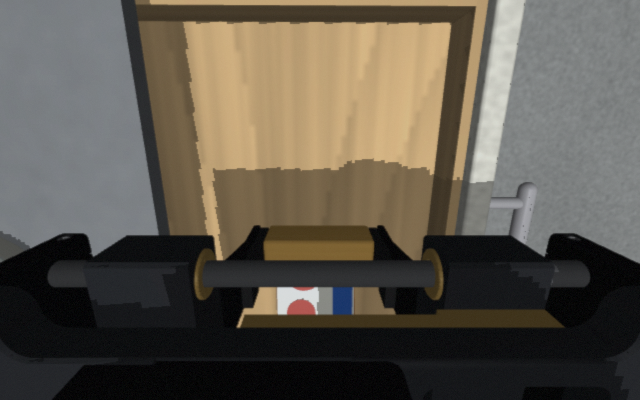

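```bash
python3 - <<'E'
from h import *
s=read_state(); im=cv2.imread('pics/w11.png')
print([[int(c) for c in im[v,320]] for v in range(222,262,2)])
for v in (238,240): print(dr(ray('wrist',(319,v),s['tool_pos'][2]-.0037+.024,s)*1000))
print(dr(ray('wrist',(319,226.5),s['tool_pos'][2]-.0037,s)*1000))
E
```

```text
[[72, 99, 117], [69, 97, 114], [33, 62, 78], [29, 56, 72], [31, 59, 75], [31, 59, 75], [31, 60, 76], [29, 59, 76], [29, 60, 77], [37, 71, 89], [44, 87, 111], [50, 97, 124], [49, 99, 124], [51, 98, 125], [51, 98, 125], [50, 97, 125], [51, 98, 126], [52, 97, 123], [51, 98, 125], [37, 57, 68]]
[[  -3.2 -208. ]]
[[  -3.2 -206.8]]
[[  -3.2 -204.7]]
```

Request:
send_rows([
  [[-1,0,-1,-15,0,0,0],[-1,0,-1,-30,0,0,0],[-1,0,-1,-36,0,0,0],[-1,0,-1,-39,0,0,0],[-1,0,-1,-40,0,0,0],[-1,0,-1,-40,0,0,0]],
])

```text
time: 28.0
tool_pos: [0.5795, -0.2334, 0.0827]
eef_rot: [[-0.095, -0.996, 0.001], [-0.996, 0.095, -0.0], [0.0, -0.001, -1.0]]
force: [0.2, -0.6, -2.5]
width: 0.06
gripper_force: 40.0
```

Request:
send_rows([
  [[-1,0,0,-1,0,0,0],[-1,0,0,-1.3,0,0,0],[-1,0,0,-1.3,0,0,0]],
])

```text
time: 28.3
tool_pos: [0.5796, -0.2335, 0.0818]
eef_rot: [[-0.094, -0.996, 0.002], [-0.996, 0.094, -0.001], [0.0, -0.002, -1.0]]
force: [-0.6, 0.9, 1.2]
width: 0.0594
gripper_force: 40.0
```

Request:
send_rows([
  [[0.75,0,0,0,0,0,0],[0.75,0,0,0,0,0,0],[0.75,0,0,0,0,0,0],[0.75,0,0,20,0,0,0],[0.75,0,0,60,0,0,0],[0.75,0,0,100,0,0,0],[0.75,0,30,135,0,0,0],[0.75,0,75,155,0,0,0]],
])

```text
time: 29.1
tool_pos: [0.5801, -0.1595, 0.2391]
eef_rot: [[-0.098, -0.995, 0.005], [-0.995, 0.098, -0.001], [0.001, -0.005, -1.0]]
force: [0.9, 1.3, -0.7]
width: 0.0761
gripper_force: 0.0
```

Request:
send_rows([
  [[0.75,-10,45,15,0,0,0],[0.75,-20,90,30,0,0,0],[0.75,-20,125,55,0,0,0],[0.75,-20,125,70,0,0,0],[0.75,-20,125,70,0,0,0],[0.75,-20,125,70,0,0,0]],
])

```text
time: 29.7
tool_pos: [0.5586, -0.0334, 0.3051]
eef_rot: [[-0.095, -0.995, -0.001], [-0.995, 0.095, 0.0], [-0.0, 0.001, -1.0]]
force: [0.3, -0.4, 0.7]
width: 0.0764
gripper_force: 0.0
```

```bash
python3 - <<'E'
from h import *
s,im=snap('wrist','w12'); print(s['time'],s['tool_pos'],s['eef_rot'][:,0],s['width'],dr(s['tool_pos']*1000))
np.save('w12.npy',dict(p=s['tool_pos'],r=s['eef_rot']),allow_pickle=True)
E
```

```text
29.7 [ 0.55858715 -0.03342438  0.30510905] [-9.50840464e-02 -9.95469186e-01 -3.50729355e-04] 0.0763774756809964 [[-42.7   0.2]]
```

View pics/w12.png

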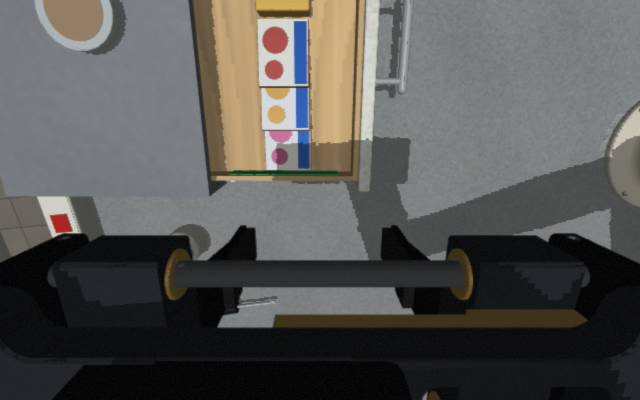

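The fan is intact: plates at rows 18–168, with the block snug at row 12. I'll check clearances for shutting.

```bash
python3 - <<'E'
from h import *
d=np.load('w12.npy',allow_pickle=True).item(); s=dict(tool_pos=d['p'],eef_rot=d['r'])
f=lambda p,z: dr(ray('wrist',p,z,s)*1000)
print('dish front edge',f([(113,15),(75,52)],.147),'top-cam centre',dr(ray('top',(460,136),.147)*1000))
print('bar',f([(408,5),(403,92)],.1),ray('wrist',[(405.5,48)],.1,s), 'shut bar x should be', )
print('block left',f([(283,14.5)],.088),f([(283,10.5)],.102),'p3 right',f([(283,18.5)],.086),'left edges',f([(289,168)],.086),f([(285,129)],.098),f([(283,85)],.098))
im=cv2.imread('pics/w12.png');print([[int(c) for c in im[v,275]] for v in range(4,24)])
E
```

```text
dish front edge [[ 157.  -166.8]
 [ 201.6 -134.1]] top-cam centre [[ 190.6 -169.2]]
bar [[-141.8 -189.7]
 [-143.6  -98.9]] [[ 0.44521686 -0.17009273  0.1       ]] shut bar x should be
block left [[  -2.  -183.9]] [[  -3.6 -183.8]] p3 right [[  -1.6 -180.3]] left edges [[-3.6 -4.5]] [[ -1.3 -55.8]] [[  -0.5 -107. ]]
[[91, 174, 207], [91, 173, 207], [91, 174, 208], [91, 175, 207], [90, 172, 205], [77, 146, 183], [57, 110, 139], [34, 68, 86], [27, 56, 72], [27, 56, 72], [27, 55, 71], [29, 57, 72], [42, 69, 85], [77, 106, 127], [124, 159, 181], [196, 207, 208], [205, 214, 210], [206, 216, 211], [206, 215, 210], [207, 215, 210]]
```

Request:
send_rows([
  [[-0.4,-25,-33,-10,0,0,0],[-0.4,-50,-66,-25,0,0,0],[-0.4,-75,-100,-45,0,0,0],[-0.4,-100,-133,-75,0,0,0],[-0.4,-115,-154,-110,0,0,0],[-0.4,-115,-154,-150,0,0,0],[-0.4,-115,-154,-155,0,0,0],[-0.4,-115,-154,-155,0,0,0]],
], force=20)

```text
time: 30.55
tool_pos: [0.4432, -0.188, 0.1497]
eef_rot: [[-0.096, -0.995, -0.004], [-0.995, 0.096, -0.0], [0.001, 0.004, -1.0]]
force: [0.2, -0.7, 1.4]
width: 0.0277
gripper_force: 0.0
```

Request:
send_rows([
  [[-0.4,0,0,0,0,0,0],[-0.4,0,0,0,0,0,0],[-0.4,0,0,0,0,0,0]],
])

```text
time: 30.85
tool_pos: [0.4451, -0.1872, 0.1521]
eef_rot: [[-0.094, -0.996, 0.003], [-0.996, 0.094, -0.0], [0.0, -0.003, -1.0]]
force: [-0.0, -0.1, 0.3]
width: 0.0263
gripper_force: 0.0
```

```bash
python3 - <<'E'
from h import *
s,im=snap('wrist','w13'); print(s['time'],s['tool_pos'],s['width'],dr(s['tool_pos']*1000))
g=im.astype(int).mean(2); 
for v in (150,170,200,215): print(v,[int(x) for x in g[v,295:345]])
E
```

```text
30.85 [ 0.445055   -0.18720099  0.15208737] 0.026269877666563256 [[-141.2 -163.6]]
150 [183, 184, 183, 183, 184, 184, 184, 183, 183, 184, 184, 182, 184, 185, 185, 183, 183, 183, 184, 182, 170, 139, 141, 151, 164, 177, 177, 160, 150, 142, 131, 118, 98, 74, 75, 75, 76, 77, 76, 79, 78, 77, 88, 112, 114, 116, 120, 123, 126, 115]
170 [76, 77, 76, 75, 75, 72, 75, 74, 77, 77, 75, 73, 73, 76, 78, 79, 81, 77, 71, 73, 79, 83, 86, 89, 95, 101, 101, 96, 94, 91, 86, 82, 76, 73, 76, 78, 77, 80, 78, 79, 76, 76, 77, 79, 80, 78, 78, 77, 77, 78]
200 [75, 75, 77, 75, 73, 75, 76, 76, 75, 76, 76, 77, 79, 81, 81, 79, 78, 74, 68, 72, 77, 82, 87, 90, 94, 99, 99, 95, 92, 89, 86, 79, 74, 75, 77, 78, 78, 79, 79, 81, 81, 80, 79, 78, 78, 77, 80, 75, 77, 77]
215 [74, 74, 76, 76, 76, 87, 110, 107, 86, 83, 83, 82, 80, 81, 93, 115, 118, 111, 91, 76, 78, 83, 86, 88, 94, 98, 97, 94, 93, 88, 85, 78, 72, 75, 77, 78, 75, 75, 76, 77, 78, 77, 75, 75, 74, 76, 77, 77, 78, 76]
```

Request:
send_rows([
  [[-0.4,-0.5,0,-25,0,0,0],[-0.4,-0.5,0,-50,0,0,0],[-0.4,-0.5,0,-67,0,0,0],[-0.4,-0.5,0,-67,0,0,0],[-1,-0.5,0,-67,0,0,0],[-1,-0.5,0,-67,0,0,0],[-1,-0.5,0,-67,0,0,0],[-1,-0.5,0,-67,0,0,0]],
], force=20)

```text
time: 31.7
tool_pos: [0.4442, -0.1875, 0.0849]
eef_rot: [[-0.095, -0.996, 0.002], [-0.996, 0.095, -0.0], [0.0, -0.002, -1.0]]
force: [-0.2, 0.3, 4.0]
width: 0.0103
gripper_force: 20.0
```

Request:
send_rows([
  [[-1,1,-0.1,0,0,0,0],[-1,3,-0.3,0,0,0,0],[-1,6,-0.6,0,0,0,0],[-1,10,-1,0,0,0,0],[-1,15,-1.4,0,0,0,0],[-1,21,-2,0,0,0,0],[-1,28,-2.7,0,0,0,0],[-1,35,-3.3,0,0,0,0]],
])

```text
time: 32.5
tool_pos: [0.4793, -0.1909, 0.0848]
eef_rot: [[-0.094, -0.996, 0.002], [-0.996, 0.094, -0.001], [0.0, -0.002, -1.0]]
force: [-1.0, 0.7, 4.7]
width: 0.0103
gripper_force: 20.0
```

Request:
send_rows([
  [[-1,7,-0.7,0,0,0,0],[-1,14,-1.3,0,0,0,0],[-1,21,-2,0,0,0,0],[-1,28,-2.7,0,0,0,0],[-1,35,-3.3,0,0,0,0],[-1,42,-4,0,0,0,0],[-1,49,-4.7,0,0,0,0],[-1,56,-5.3,0,0,0,0]],
])

```text
time: 33.3
tool_pos: [0.5351, -0.1964, 0.0849]
eef_rot: [[-0.094, -0.996, 0.001], [-0.996, 0.094, -0.001], [0.001, -0.001, -1.0]]
force: [-1.8, -0.7, 5.1]
width: 0.0101
gripper_force: 20.0
```

Request:
send_rows([
  [[-1,7,-0.7,0,0,0,0],[-1,14,-1.3,0,0,0,0],[-1,21,-2,0,0,0,0],[-1,28,-2.7,0,0,0,0],[-1,35,-3.3,0,0,0,0],[-1,42,-4,0,0,0,0],[-1,49,-4.7,0,0,0,0],[-1,55,-5.3,0,0,0,0]],
])

```text
time: 34.1
tool_pos: [0.5903, -0.2018, 0.0849]
eef_rot: [[-0.094, -0.996, 0.002], [-0.996, 0.094, -0.001], [0.001, -0.002, -1.0]]
force: [-1.8, 0.1, 5.6]
width: 0.0102
gripper_force: 20.0
```

Request:
send_rows([
  [[-1,6,-0.6,0,0,0,0],[-1,12,-1.1,0,0,0,0],[-1,17,-1.6,0,0,0,0],[-1,21,-2,0,0,0,0],[-1,24,-2.3,0,0,0,0],[-1,26,-2.5,0,0,0,0],[-1,28,-2.7,0,0,0,0],[-1,30,-2.8,0,0,0,0]],
])

```text
time: 34.9
tool_pos: [0.62, -0.2047, 0.0849]
eef_rot: [[-0.095, -0.996, 0.001], [-0.996, 0.095, -0.001], [0.001, -0.002, -1.0]]
force: [-1.9, -0.9, 4.7]
width: 0.0099
gripper_force: 20.0
```

Request:
send_rows([
  [[-1,2,-0.2,0,0,0,0],[-1,4,-0.4,0,0,0,0],[-1,5,-0.5,0,0,0,0],[-1,6,-0.6,0,0,0,0],[-1,7,-0.7,0,0,0,0],[-1,8,-0.8,0,0,0,0],[-1,9,-0.9,0,0,0,0]],
])

```text
time: 35.6
tool_pos: [0.6242, -0.2051, 0.0848]
eef_rot: [[-0.095, -0.995, -0.01], [-0.995, 0.095, 0.0], [0.0, 0.01, -1.0]]
force: [-12.1, 2.4, 13.9]
width: 0.0101
gripper_force: 20.0
```

Request:
send_rows([
  [[-1,-3,0.3,0,0,0,0],[-0.4,-3.5,0.3,0,0,0,0],[-0.4,-4,0.4,0,0,0,0],[-0.4,-4,0.4,0,0,0,0],[-0.4,-4,0.4,20,0,0,0],[-0.4,-4,0.4,55,0,0,0],[-0.4,-4,0.4,100,0,0,0],[-0.4,-40,4,130,0,0,0]],
])

```text
time: 36.4
tool_pos: [0.5921, -0.2015, 0.2155]
eef_rot: [[-0.094, -0.996, 0.005], [-0.996, 0.094, -0.002], [0.001, -0.005, -1.0]]
force: [-0.6, -0.3, 0.2]
width: 0.0261
gripper_force: 0.0
```

Request:
send_rows([
  [[-0.4,-20,0,20,0,0,0],[-0.4,-20,0,20,0,0,0],[-0.4,-20,0,20,0,0,0]],
])

```text
time: 36.7
tool_pos: [0.5686, -0.2008, 0.2338]
eef_rot: [[-0.095, -0.995, 0.001], [-0.995, 0.095, 0.0], [-0.001, -0.001, -1.0]]
force: [-0.4, -0.5, 0.3]
width: 0.0258
gripper_force: 0.0
```

```bash
python3 - <<'E'
from h import *
s,im=snap('wrist','w14'); print(s['time'],s['tool_pos'],dr(s['tool_pos']*1000))
P=[]
for v in range(5,215,5):
    r=im[v,150:300].astype(int); w=np.where(r.min(1)>165)[0]
    if len(w): P.append((150+w.max(),150+w.min(),v))
P=np.array(P); o=dr(ray('wrist',P[:,[0,2]],.117,s)*1000)[:,0]; print('panel outer x, shut expect ~ -106.5+182=75',np.median(o),'panel inner',np.median(dr(ray('wrist',P[:,[1,2]],.117,s)*1000)[:,0]))
E
```

```text
36.7 [ 0.56855481 -0.20081031  0.2337894 ] [[ -16.9 -165.5]]
panel outer x, shut expect ~ -106.5+182=75 75.4 panel inner 86.75
```

```bash
python3 -c "
from workcell import *
print(hand_in())"
```

```text
the job is handed in; nothing more can be done
None
```

I shingled the three plates that were on the bench in the upper drawer, stood the brass block about 3 mm to the right of the last plate, shut the drawer and handed the job in; the hand-in returned no verdict, and I couldn't see the fan again once the drawer was closed.

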